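Rehang the planter's tool-bay door after washing

ROBOT

A 6-joint arm with a two-finger parallel gripper is mounted at the origin on the work surface. World frame = base frame: x ahead of the robot, y to its left, z up, the work surface at z = 0. Lengths are in m, angles in degrees, forces in N, time in s.
With the tool pointing down it reaches from about 0.25 to 0.725 m from the base axis. Payload 9.7 kg.
Tool frame: the origin (TCP) lies at the very end of the fingers, on their centre line; the grasp point (between the pads) lies 19 mm behind it; z points along the fingers, y is the direction in which the jaws open and shut (so a half turn about z gives the same grasp; the last joint's range is limited). The gripper opens to 85 mm and grips with 20 to 120 N. Pads are 22 mm wide; open, the fingers measure 114 mm over their backs; the gripper's body (76 mm by 85 mm) begins 54 mm behind the grasp point. The pads swing forward as they close: fully open they stand 13 mm farther back than shut.
Start: joints at [-64.687, 4.979, 10.078, 95.1, 0, 90], TCP at [0.235, -0.497, 0.231] pointing down, gripper open.
Joint ranges: [-179.16, 179.16], [-48.56, 103.87], [-65.8, 70.77], [-126.05, 130.52], [-82.76, 87.17], [-180, 180]. Speed limits (degrees/s): [127.2, 127.2, 147.25, 180, 180, 180].

INTERFACE

Orientations are given as [roll, pitch, yaw] about the fixed x, y, z axes, in that order (R = Rz(yaw) Ry(pitch) Rx(roll)).
In Python, from workcell import bot gives the robot as it stands.
- The arm moves only by the shell command python3 -m pendant 'ROWS' [FORCE]. ROWS is JSON, a list that holds one entry, the list of rows, each a list of 7 numbers: the shift along the tool's x, y, z in cm, then the turn, a rotation vector about the tool's x, y, z in rad, then the opening in per cent of the stroke, from 0 (shut) to 100 (fully open). In form: [[[dx, dy, dz, ax, ay, az, gripper], ...]]. A call has 1 to 5 rows; each row shifts and turns the pose as measured when the row begins, along the tool's axes as they then stand; what a row does not reach is not made up. A row lasts 1/12 s, in which the tool goes at most 41.7 mm and 7.16 degrees, less where a joint would pass 70% of its speed; a pose out of reach is approached as far as the arm can. A call with a gripper value outside its range is refused whole. The fingers move at their own pace and stop on an object; FORCE is the grip in N (left out, the last holds). Time passes only in rows, so rows that do not move let the fingers close. It gives the time, the measured TCP pose, the force and the opening at its end, in the units of the state.
- bot.get_obs(): the state, without advancing time (a new reading comes with each control period).
- bot.camera(name): name is "scene" or "top" or "wrist"; returns the picture (400x640x3 uint8, red, green, blue); there is no depth.
- bot.get_calibration(name): a dict with "intrinsics" (3x3 intrinsics, pixels), "D" ([k1, k2, p1, p2, k3] as OpenCV has them; the pictures are not rectified), "pose" (4x4, takes a point from camera to world coordinates); the wrist camera has in their place "T_tool_cam" (4x4, takes a point from camera to tool coordinates, whose origin is the TCP and whose axes are the flange's). Camera axes: x right, y down, z forward; pixel columns grow to the right and rows downward; lengths in m; the calibration is good to about 2 mm. A picture is of the moment at which its call begins: read the wrist's pose just before it. get_calibration takes no time and is no camera call.
- bot.job_done(): hands the job in, once; it reports no verdict.
Trained networks look in the newest picture that a camera, given by its name, has taken for a name from the list of things; names that differ only in an ending like _2 or _b are one class to them, and where a whole thing is asked for, a point or a joint stands for the part that bears it (a point fixed in the world has none). Each returns a list of dicts, best first, with "confidence" (0 to 1); they miss things now and then, are a little off and sometimes report something else, mostly with a low value. They report only what shows in the picture. A call takes as long as a camera call. They do not tell look-alikes from the thing itself.
- bot.masks_of(camera, thing): "pixels" (400x640 bool, what is visible of it) and "extent" ([left, top, right, bottom] in pixels, round what is visible of it).
- bot.mark_of(camera, thing): "uv" ([column, row] in pixels: a listed point, or the origin of a listed thing).
The state is a dict: "time": time; "q": joint angles; "qd": joint speeds; "joint_efforts": joint torques, N m; "ee_pos": TCP position; "tcp_rot": TCP orientation; "wrist_force": force on the tool from outside, world axes, zero at the start; "torque": the same for the moment, N m; "opening": finger opening in m.
Only numpy, scipy, OpenCV 4.12 (cv2) and the standard library are available. Lean on these libraries where they do the work, as an engineer would, in place of code of your own. Each camera call takes 0.05 s, during which the arm holds its last target. There are 200 camera calls.

TASK

The brine dippers and the planter's lift-off bay door have been washed. Hang every dipper that is there by its eye on a peg of its own inside the bay, and only then take the door leaf from the drying rack, set its two hinge sockets down fully onto the two pintles, and swing it shut. Leave the funnel standing where it is.

Things in the scene. Friction and masses are not known exactly. Their poses are not given: they have to be found in the camera images.
- planter: Wooden planter box, fixed. Origin on the ledge at the foot of its upright peg board (190 mm high); x into the planter (away from the robot at yaw 0), y left along the board. In front of the board is the tool bay, open above and in front, between a right wall (inner face y -156 mm, 155 high) and a left wall (inner face y 115, 120 high). A tilt-out bin front left of it is not used.
- hinge_post (a point): Top of the bay's hinge post (26 mm square, 158 mm high) at planter x -163, y -169 mm, at the front of the right wall. It carries the two pintles, one above the other at x -165, y -130 mm
- door_stop (a point): Front face of the door stop at the front of the left wall, 70 mm up (stop: planter x -158 mm, y 98 to 135 mm, 100 mm high). Shut, the leaf's inner face is against it and its middle plane is at planter x -165 mm
- leaf: Lift-off wooden door leaf, 0.35 kg, upright in the rack: panel 228 long (x), 12 thick (y), 140 high (z) mm, with two hinge sockets at its -x end, their axis 128 mm from the origin. Origin: middle of the lower edge. On the pintles its lower edge is 25 mm up; shut, its x is along the planter's y, +y face outside. It swings freely, opening towards the robot (counter-clockwise), and sags 2 degrees.
- rack: Grey plastic drying rack, fixed: base 180 x 100 x 12 mm with two pairs of prongs (57 mm high overall, at x +-65 mm) making a 17 mm slot along x, in which the leaf stands. Origin: centre of its underside.
- socket_low (a point): Centre of the open lower end of the leaf's lower hinge socket, 12 mm above the lower edge. Each socket is an upright steel tube 22 mm tall, bore 13.6 mm, outer diameter 22 mm
- socket_up (a point): Centre of the open lower end of the leaf's upper hinge socket, 88 mm above the other
- leaf_edge (a point): Middle of the leaf's free upright edge, 115 mm from its origin along x, 70 mm up
- pintle_low (a point): Foot of the lower pintle, on its collar, where the socket's lower end rests (37 mm above the ledge). Each pintle is an upright pin 10 mm in diameter, 26 mm high, tapered over the last 6 mm
- pintle_up (a point): Foot of the upper pintle, on its collar (125 mm above the ledge), straight above the lower one: the leaf has to come in from the front or left with each socket just above its pintle's tip, and is then lowered
- peg0 (a point): Point on the axis of the right peg, 20 mm out from the board, 174 mm above the ledge. Peg: steel rod 8 mm in diameter that points out of the board (planter -x), 45 mm long, rising 2.2 mm per 10 mm; pegs 75 mm apart
- peg1 (a point): Point on the axis of the middle peg, 20 mm out from the board, 174 mm above the ledge. Peg: steel rod 8 mm in diameter that points out of the board (planter -x), 45 mm long, rising 2.2 mm per 10 mm; pegs 75 mm apart
- peg2 (a point): Point on the axis of the left peg, 20 mm out from the board, 174 mm above the ledge. Peg: steel rod 8 mm in diameter that points out of the board (planter -x), 45 mm long, rising 2.2 mm per 10 mm; pegs 75 mm apart
- dipper0: Stainless brine dipper (may be absent), 0.22 kg (heavy base), standing on the ledge: cup 64 mm across and 55 mm high, with a flat upright handle on its +x side, 6 mm thick (x), 30 mm wide (y), reaching 152 mm high, 34 mm from the cup's axis. Origin: centre of the cup's underside. It hangs by the eye with the handle against the peg board (its x along the planter's x), cup to the front
- eye0 (a point): Centre of the eye in the handle of dipper0, 128 mm up: opening 16 mm wide (y), 24 mm high (z), axis along the dipper's x. Hanging, this point is about 8 mm below the peg's axis
- dipper1: Stainless brine dipper (may be absent), 0.22 kg (heavy base), standing on the ledge: cup 64 mm across and 55 mm high, with a flat upright handle on its +x side, 6 mm thick (x), 30 mm wide (y), reaching 152 mm high, 34 mm from the cup's axis. Origin: centre of the cup's underside. It hangs by the eye with the handle against the peg board (its x along the planter's x), cup to the front
- eye1 (a point): Centre of the eye in the handle of dipper1, 128 mm up: opening 16 mm wide (y), 24 mm high (z), axis along the dipper's x. Hanging, this point is about 8 mm below the peg's axis
- dipper2: Stainless brine dipper (may be absent), 0.22 kg (heavy base), standing on the ledge: cup 64 mm across and 55 mm high, with a flat upright handle on its +x side, 6 mm thick (x), 30 mm wide (y), reaching 152 mm high, 34 mm from the cup's axis. Origin: centre of the cup's underside. It hangs by the eye with the handle against the peg board (its x along the planter's x), cup to the front
- eye2 (a point): Centre of the eye in the handle of dipper2, 128 mm up: opening 16 mm wide (y), 24 mm high (z), axis along the dipper's x. Hanging, this point is about 8 mm below the peg's axis
- funnel: Orange plastic funnel standing mouth down, 110 mm across, 100 mm high, a bystander. Origin: centre of its underside
Mind the look-alikes: they are no part of the job. Leave any blue, brown or pink look-alike of the dipper2 alone.

How it is judged (in metres and radians):
On the way, in this order (a step that is already met when the one before it is completed fails the run):
1. every dipper hangs by its eye on a peg ((distance between eye0 and peg0 below 0.026 m or distance between eye0 and peg1 below 0.026 m or distance between eye0 and peg2 below 0.026 m) and (distance between eye1 and peg0 below 0.026 m or distance between eye1 and peg1 below 0.026 m or distance between eye1 and peg2 below 0.026 m) and (distance between eye2 and peg0 below 0.026 m or distance between eye2 and peg1 below 0.026 m or distance between eye2 and peg2 below 0.026 m)), for 0.2 s.
2. both sockets of the leaf are fully down on the two pintles (distance between socket_low and pintle_low below 0.008 m and distance between socket_up and pintle_up below 0.008 m), for 0.2 s.
At the end, for the whole second after the job is handed in: Each dipper present hangs on its own peg (eye within 26 mm of the peg point, eyes over 40 mm apart, tilt under 0.4 rad); each socket is within 8 mm of its pintle's foot; the leaf is upright within 0.08 rad and shut (free edge at most 18 mm out from the shut plane); all at rest (all of step 1 and all of step 2 and distance between eye0 and eye1 above 0.04 m and distance between each of eye0, eye1 and eye2 above 0.04 m and angle between each of dipper0, dipper1, dipper2's own z axis and vertical below 0.4 rad and linear speed of each of dipper0, dipper1, dipper2, leaf below 0.05 m/s and x of leaf_edge in the frame of planter above -0.183 m and angle between leaf's own z axis and vertical below 0.08 rad); the robot touches nothing.
It fails at once if the funnel is moved more than 30 mm (distance of funnel from where it was at the start of the episode above 0.03 m).
Of dipper0, dipper1, dipper2 only 2 to 3 are there at a start; the rules pass over those that are not, and their reading is None.
At some moment in a run one of dipper0, dipper1, dipper2 may be knocked a few centimetres aside while the robot is not near it.
It also fails if it takes over 208 s, if anything falls off the work surface, if the arm or the gripper's body presses on something with over 40 N, if the wrist force passes 120 N, or if a joint passes its speed limit or range.

## Working session

There is one attempt and no reset: what is moved stays moved. The work goes in short steps, Python scripts to look and compute and a shell command to move; the robot and the scene stay as the last step left them, time stands still between calls to the robot, and variables do not carry over. Pictures are saved under pics/ and viewed, about 12 in all and at most 16, crops included, and the job is handed in when it is done.

```bash
mkdir -p pics; ls
cat > h.py <<'E'
import numpy as np, cv2
from workcell import bot
from scipy.spatial.transform import Rotation as R
def save(n,img): cv2.imwrite('pics/'+n,cv2.cvtColor(img,cv2.COLOR_RGB2BGR))
def tool():
    o=bot.get_obs(); T=np.eye(4); T[:3,:3]=R.from_euler('xyz',o['tcp_rot'],degrees=True).as_matrix(); T[:3,3]=o['ee_pos']; return T
def cal(cam,T=None):
    c=bot.get_calibration(cam); K=np.array(c['intrinsics']); D=np.array(c['D'],float)
    P=np.array(c['pose']) if 'pose' in c else (tool() if T is None else T)@np.array(c['T_tool_cam'])
    return K,D,P
def ray(cam,uv,T=None):
    K,D,P=cal(cam,T); n=cv2.undistortPoints(np.array([[uv]],float),K,D)[0,0]
    d=P[:3,:3]@np.array([n[0],n[1],1.]); return P[:3,3],d/np.linalg.norm(d)
def atz(cam,uv,z,T=None):
    o,d=ray(cam,uv,T); return o+d*(z-o[2])/d[2]
def tri(rays):
    A=np.zeros((3,3));b=np.zeros(3)
    for o,d in rays:
        M=np.eye(3)-np.outer(d,d);A+=M;b+=M@o
    p=np.linalg.solve(A,b); return p,[float(np.linalg.norm((np.eye(3)-np.outer(d,d))@(p-o))) for o,d in rays]
def proj(cam,p,T=None):
    K,D,P=cal(cam,T); Q=np.linalg.inv(P); r,_=cv2.Rodrigues(Q[:3,:3]); return cv2.projectPoints(np.atleast_2d(np.array(p,float)),r,Q[:3,3],K,D)[0][:,0]
E
cat > a.py <<'E'
from h import *
for c in ['scene','top']:
    save(c+'0.png',bot.camera(c)); print(c,cal(c)[2].round(2).tolist())
    for n in ['planter','hinge_post','door_stop','leaf','rack','socket_low','socket_up','leaf_edge','pintle_low','pintle_up','peg0','peg1','peg2','dipper0','eye0','dipper1','eye1','dipper2','eye2','funnel']:
        print(n,[(np.array(m['uv']).round(0).tolist(),round(m['confidence'],2)) for m in bot.mark_of(c,n)][:5])
E
python3 a.py; python3 -c "
from h import *
print(bot.get_obs()); print(bot.get_calibration('wrist'))"
```

```text
pics
scene [[-0.39, 0.61, -0.69, 1.46], [0.92, 0.27, -0.28, 0.43], [0.01, -0.74, -0.67, 1.11], [0.0, 0.0, 0.0, 1.0]]
planter []
hinge_post [([270.0, 185.0], 0.88), ([433.0, 242.0], 0.64), ([208.0, 218.0], 0.51)]
door_stop [([353.0, 236.0], 0.74)]
leaf [([234.0, 211.0], 0.72)]
rack [([235.0, 212.0], 0.85)]
socket_low [([256.0, 186.0], 0.73)]
socket_up [([252.0, 167.0], 0.89)]
leaf_edge []
pintle_low [([282.0, 216.0], 0.64)]
pintle_up [([279.0, 200.0], 0.68), ([295.0, 229.0], 0.68)]
peg0 [([316.0, 234.0], 0.91), ([270.0, 222.0], 0.87), ([296.0, 227.0], 0.82)]
peg1 [([316.0, 234.0], 0.91), ([270.0, 222.0], 0.87), ([296.0, 227.0], 0.82)]
peg2 [([316.0, 234.0], 0.91), ([270.0, 222.0], 0.87), ([296.0, 227.0], 0.82)]
dipper0 [([428.0, 260.0], 0.97), ([202.0, 248.0], 0.95), ([436.0, 290.0], 0.87), ([332.0, 236.0], 0.81), ([377.0, 244.0], 0.68)]
eye0 [([435.0, 240.0], 0.98), ([435.0, 253.0], 0.78), ([201.0, 221.0], 0.78), ([288.0, 131.0], 0.78), ([321.0, 213.0], 0.67)]
dipper1 [([428.0, 260.0], 0.97), ([202.0, 248.0], 0.95), ([436.0, 290.0], 0.87), ([332.0, 236.0], 0.81), ([377.0, 244.0], 0.6
[... 2548 characters left out ...]
39]), 'torque': array([ 0.03290096, -0.00467989, -0.06280979]), 'opening': 0.08555937015441976}
{'intrinsics': array([[277.59350516,   0.        , 320.22562522],
       [  0.        , 277.59350516, 203.06629345],
       [  0.        ,   0.        ,   1.        ]]), 'D': array([-0.01982279,  0.        ,  0.        ,  0.        ,  0.        ]), 'T_tool_cam': array([[ 5.80536835e-05, -9.47890184e-01, -3.18597230e-01,
         8.16224547e-02],
       [ 9.99999956e-01,  1.47645520e-04, -2.57058286e-04,
        -1.80522716e-03],
       [ 2.90702479e-04, -3.18597201e-01,  9.47890151e-01,
        -1.42616528e-01],
       [ 0.00000000e+00,  0.00000000e+00,  0.00000000e+00,
         1.00000000e+00]])}
```

Run:
```python
import cv2
a=cv2.imread('pics/top0.png')[90:330,130:510]; cv2.imwrite('pics/top0c.png',cv2.resize(a,None,fx=2.1,fy=2.1,interpolation=cv2.INTER_CUBIC))
a=cv2.imread('pics/scene0.png')[90:330,150:510]; cv2.imwrite('pics/scene0c.png',cv2.resize(a,None,fx=2.2,fy=2.2,interpolation=cv2.INTER_CUBIC))
```

```text
(no output)
```

View pics/top0c.png

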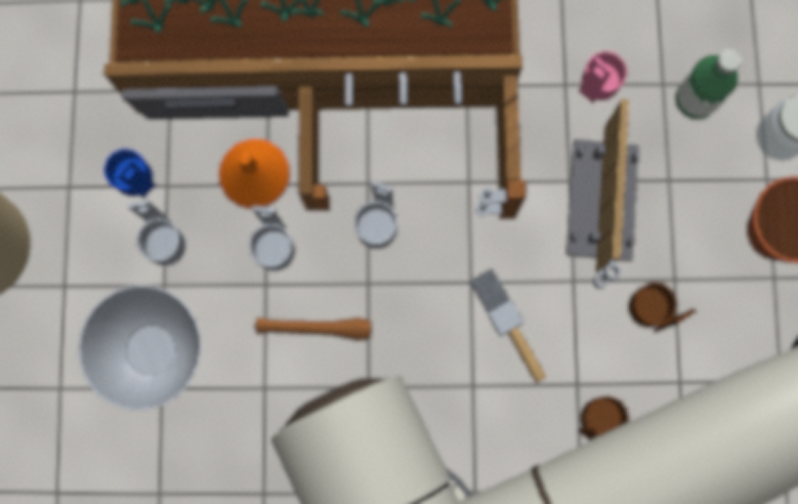

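View pics/scene0c.png

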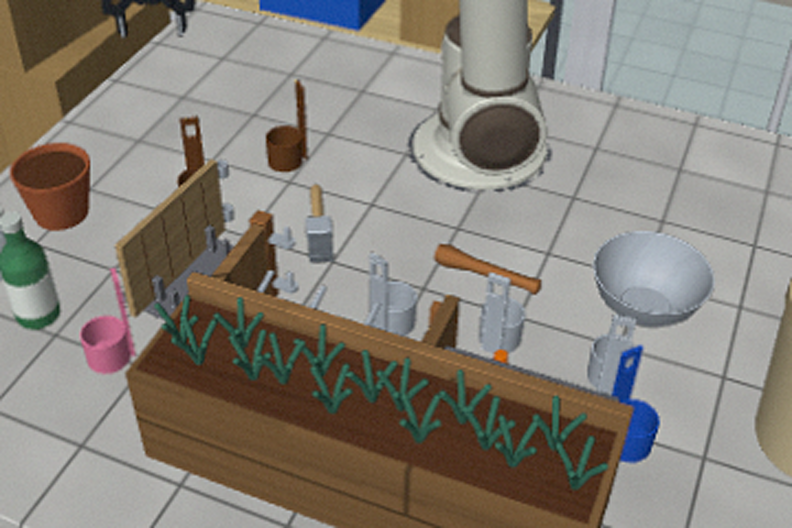

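Run:
```python
from h import *
P={'peg2':((296,130),(316,234)),'peg1':((322,132),(296,227)),'peg0':((346,132),(270,222)),'post':((375,177),(270,185)),'stop':((279,184),(353,236)),'pl':((356,188),(282,216)),'pu':((361,182),(279,200)),'su':((423,218),(252,167)),'sl':((414,224),(256,186)),'eyeA':((308,179),(321,213)),'eyeB':((256,192),(374,221))}
for k,(a,b) in P.items():
    p,r=tri([ray('top',a),ray('scene',b)]); print(k,p.round(3),np.round(r,3))
for k,uv in dict(A=(308,200),B=(259,210),C=(207,207)).items(): print(k,atz('top',uv,0.0).round(3), atz('top',uv,0.05).round(3))
for k,uv in dict(A=(311,181),B=(255,191.),C=(198,190)).items(): print('eye',k,atz('top',uv,0.128).round(3),atz('top',uv,0.15).round(3))
for k,uv in dict(leaf_a=(427,139),leaf_b=(417,216)).items(): print(k,atz('top',uv,0.155).round(3))
```

```text
peg2 [0.629 0.056 0.179] [0.001 0.001]
peg1 [ 0.622 -0.015  0.173] [0.006 0.006]
peg0 [ 0.626 -0.089  0.166] [0.001 0.001]
post [ 0.488 -0.166  0.173] [0.004 0.004]
stop [0.494 0.116 0.067] [0.004 0.004]
pl [ 0.484 -0.125  0.052] [0.003 0.003]
pu [ 0.487 -0.133  0.121] [0. 0.]
su [ 0.374 -0.304  0.122] [0.008 0.008]
sl [ 0.369 -0.296  0.035] [0.005 0.005]
eyeA [0.497 0.019 0.13 ] [0.004 0.004]
eyeB [0.46  0.174 0.123] [0.002 0.002]
A [0.456 0.027 0.   ] [0.447 0.025 0.05 ]
B [0.426 0.182 0.   ] [0.418 0.175 0.05 ]
C [0.438 0.348 0.   ] [0.429 0.336 0.05 ]
eye A [0.49  0.013 0.128] [0.485 0.013 0.15 ]
eye B [0.462 0.177 0.128] [0.457 0.174 0.15 ]
eye C [0.467 0.346 0.128] [0.462 0.341 0.15 ]
leaf_a [ 0.606 -0.329  0.155]
leaf_b [ 0.378 -0.288  0.155]
```

```bash
python3 -m pendant '[[[0,0,-3,0,0,0.111,100],[0,0,-3,0,0,0.111,100],[0,0,-3,0,0,0.111,100],[0,0,-3,0,0,0.111,100]]]' | tail -c 600
python3 -m pendant '[[[0.8,-4,0,0,0,0,100],[0.8,-4,0,0,0,0,100],[0.8,-4,0,0,0,0,100],[0.8,-4,0,0,0,0,100],[0.8,-4,0,0,0,0,100]]]' | tail -c 400
python3 -m pendant '[[[0.8,-4,0,0,0,0,100],[0.8,-4,0,0,0,0,100],[0.8,-4,0,0,0,0,100],[0.8,-4,0,0,0,0,100],[0.8,-4,0,0,0,0,100]]]' | tail -c 400
python3 -m pendant '[[[0.8,-4,0,0,0,0,100],[0.8,-4,0,0,0,0,100],[0.8,-4,0,0,0,0,100],[0.8,-4,0,0,0,0,100],[0.8,-4,0,0,0,0,100]]]' | tail -c 400
cat > w.py <<'E'
from h import *
import sys
T=tool(); img=bot.camera('wrist'); save(sys.argv[1],img); np.save('T.npy',T)
print(T[:3,3].round(4),bot.get_obs()['tcp_rot'].round(2))
for n in sys.argv[2:]:
    for m in bot.mark_of('wrist',n):
        uv=np.array(m['uv']); z=dict(eye0=.128,dipper0=0,peg0=.174,funnel=0,pintle_up=.125,pintle_low=.037,hinge_post=.158,door_stop=.07,leaf=0.012,socket_up=.112,socket_low=.024,rack=0,leaf_edge=.082)[n]
        print(n,uv.round(1),round(m['confidence'],2),atz('wrist',uv,z,T).round(4))
E
python3 w.py w1.png dipper0 eye0 peg0 funnel door_stop
```

```text
time: 2.43
ee_pos: [0.2341, -0.4949, 0.3471]
tcp_rot: [-179.3, 0.4, -0.9]
wrist_force: [1.2, -1.5, 1.0]
opening: 0.0853
time: 2.85
ee_pos: [0.2822, -0.302, 0.3524]
tcp_rot: [-179.7, 0.1, -1.9]
wrist_force: [0.6, 0.8, 0.2]
opening: 0.0856
time: 3.27
ee_pos: [0.3271, -0.0983, 0.3538]
tcp_rot: [-179.8, -0.1, -2.2]
wrist_force: [0.7, -0.3, -0.1]
opening: 0.0853
time: 3.68
ee_pos: [0.3697, 0.0356, 0.3582]
tcp_rot: [-176.7, -0.4, 3.0]
wrist_force: [-0.6, -0.7, -0.4]
opening: 0.0857
[0.3697 0.0356 0.3582] [-176.57   -0.36    3.12]
dipper0 [339.  104.4] 0.91 [0.4623 0.0309 0.    ]
dipper0 [162.3 109.6] 0.86 [0.4383 0.3443 0.    ]
dipper0 [122.4  38.4] 0.74 [0.55   0.4008 0.    ]
dipper0 [252.4 117.6] 0.68 [0.4327 0.181  0.    ]
dipper0 [495.  267.8] 0.67 [ 0.1728 -0.3028  0.    ]
dipper0 [557.1 192.7] 0.59 [ 0.3344 -0.3748  0.    ]
dipper0 [352.1  78. ] 0.28 [0.5047 0.0123 0.    ]
eye0 [223.2  95.7] 0.81 [0.4623 0.1809 0.128 ]
eye0 [70.5 38.7] 0.76 [0.5225 0.377  0.128 ]
eye0 [631.2 236.3] 0.72 [ 0.3085 -0.3937  0.128 ]
eye0 [351.6  80.7] 0.67 [0.4876 0.018  0.128 ]
eye0 [95.9 81.5] 0.55 [0.4728 0.3522 0.128 ]
funnel [230.5  43.4] 0.93 [0.5481 0.2152 0.    ]
door_stop [286.5  81.3] 0.61 [0.4883 0.1092 0.07  ]
```

View pics/w1.png

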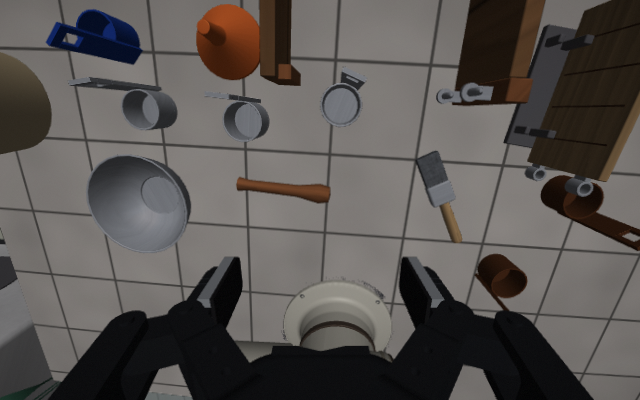

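```bash
cat > go.py <<'E'
# go.py x y z yaw [pitch-tilt]: tool-frame deltas from present pose to target (tool down, yaw)
from h import *
import sys
x,y,z,yaw=map(float,sys.argv[1:5]); pt=float(sys.argv[5]) if len(sys.argv)>5 else 0.
T=tool(); Rt=R.from_euler('xyz',[180,pt,yaw],degrees=True).as_matrix()
d=T[:3,:3].T@(np.array([x,y,z])-T[:3,3])*100; rv=R.from_matrix(T[:3,:3].T@Rt).as_rotvec()
n=max(np.linalg.norm(d)/3.9,np.degrees(np.linalg.norm(rv))/6.5)
print('tool cm',d.round(2),'rv',rv.round(3),'rows>=%.1f'%n)
# with rotation first: shift in target axes
print('after turning first: cm',(Rt.T@(np.array([x,y,z])-T[:3,3])*100).round(2))
E
python3 go.py .488 .017 .26 -22
```

```text
tool cm [11.72  2.74  9.74] rv [-0.057  0.006  0.432] rows>=4.0
after turning first: cm [11.61 -2.94  9.81]
```

```bash
python3 -m pendant '[[[0,0,1.2,-0.014,0,0.108,100],[0,0,1.2,-0.014,0,0.108,100],[0,0,1.2,-0.014,0,0.108,100],[0,0,1.2,-0.014,0,0.108,100],[0,0,0,0,0,0,100]]]' | tail -c 400
python3 -m pendant '[[[2.9,-0.73,1.25,0,0,0,100],[2.9,-0.73,1.25,0,0,0,100],[2.9,-0.73,1.25,0,0,0,100],[2.9,-0.73,1.25,0,0,0,100],[0,0,0,0,0,0,100]]]' | tail -c 400
python3 w.py w2.png dipper0 eye0 peg0
```

```text
time: 4.4
ee_pos: [0.3503, -0.0789, 0.309]
tcp_rot: [-175.3, 1.1, -16.4]
wrist_force: [-0.5, -0.4, -0.1]
opening: 0.0851
time: 4.82
ee_pos: [0.4658, -0.1043, 0.2603]
tcp_rot: [-174.5, 0.7, -15.8]
wrist_force: [0.5, -0.6, -0.6]
opening: 0.0852
[ 0.4658 -0.1043  0.2603] [-174.52    0.71  -15.85]
dipper0 [ 40.7 191.1] 0.91 [0.5546 0.4023 0.    ]
dipper0 [499.2 305.8] 0.86 [ 0.17   -0.3036 -0.    ]
dipper0 [100.3 243.9] 0.72 [0.4375 0.3452 0.    ]
dipper0 [255.7 188.7] 0.61 [0.4633 0.0282 0.    ]
dipper0 [181.2 229.3] 0.57 [0.4282 0.1793 0.    ]
eye0 [  5.4 269.8] 0.93 [0.4676 0.3566 0.128 ]
eye0 [110.2 248.2] 0.89 [0.4624 0.1806 0.128 ]
eye0 [220.3 197.4] 0.56 [0.4888 0.0166 0.128 ]
peg0 [250.6   7. ] 0.92 [ 0.6267 -0.088   0.174 ]
peg0 [82.1 70.7] 0.69 [0.6292 0.0637 0.174 ]
peg0 [  4.2 266.6] 0.68 [0.484  0.2718 0.174 ]
peg0 [165.1  43.7] 0.65 [ 0.6248 -0.0149  0.174 ]
peg0 [491.1 100.2] 0.49 [ 0.5173 -0.2407  0.174 ]
```

View pics/w2.png

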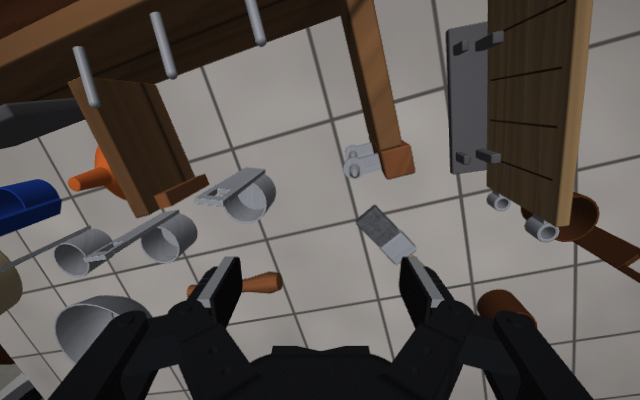

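```bash
python3 -c "
from h import *
print(bot.get_obs()['q'].round(1),bot.get_obs()['ee_pos'])"; python3 go.py .488 .017 .26 -22;  python3 -m pendant '[[[0,-2,0,0,0,0,100]]]' |tail -c 200; python3 -c "
from h import *
print(bot.get_obs()['q'].round(1))"; python3 -m pendant '[[[0,0,0,0,0,0,100],[0,0,0,0,0,0,100]]]' |tail -c 200
```

```text
[-15.9  -4.2   4.5  99.1   5.5 179.9] [ 0.46267326 -0.10333698  0.26468627]
tool cm [ -0.84 -12.17   1.65] rv [-0.095  0.014  0.107] rows>=3.2
after turning first: cm [ -2.16 -12.11   0.47]
time: 5.1
ee_pos: [0.4645, -0.095, 0.2674]
tcp_rot: [-174.1, 0.4, -15.1]
wrist_force: [0.2, -0.1, 0.2]
opening: 0.0853
[-15.1  -4.1   4.8  99.4   5.9 179.9]
time: 5.27
ee_pos: [0.464, -0.0937, 0.2697]
tcp_rot: [-174.0, 0.2, -15.0]
wrist_force: [0.5, 0.1, 0.0]
opening: 0.0852
```

```bash
for i in 1 ; do
python3 -m pendant '[[[0,0,0,0,0,-0.12,100],[0,0,0,0,0,-0.12,100],[0,0,0,0,0,-0.12,100],[0,0,0,0,0,-0.12,100],[0,0,0,0,0,-0.12,100]]]' | tail -c 400
python3 -m pendant '[[[0,0,0,0,0,-0.12,100],[0,0,0,0,0,-0.12,100],[0,0,0,0,0,-0.12,100],[0,0,0,0,0,-0.12,100],[0,0,0,0,0,-0.12,100]]]' | tail -c 400
python3 -m pendant '[[[0,0,0,0,0,-0.12,100],[0,0,0,0,0,-0.12,100],[0,0,0,0,0,-0.12,100],[0,0,0,0,0,-0.12,100],[0,0,0,0,0,-0.12,100]]]' | tail -c 400
python3 -m pendant '[[[0,0,0,0,0,-0.12,100],[0,0,0,0,0,-0.12,100],[0,0,0,0,0,-0.12,100],[0,0,0,0,0,-0.12,100],[0,0,0,0,0,-0.12,100]]]' | tail -c 400
python3 -m pendant '[[[0,0,0,0,0,-0.12,100],[0,0,0,0,0,-0.12,100],[0,0,0,0,0,-0.12,100],[0,0,0,0,0,-0.12,100],[0,0,0,0,0,-0.12,100]]]' | tail -c 400
done; python3 go.py .488 .017 .24 158
```

```text
time: 5.68
ee_pos: [0.4628, -0.0926, 0.2734]
tcp_rot: [-175.2, -3.6, 20.4]
wrist_force: [-0.8, 0.1, -0.1]
opening: 0.0857
time: 6.1
ee_pos: [0.4615, -0.0917, 0.2767]
tcp_rot: [-178.5, -5.8, 56.3]
wrist_force: [1.1, -0.4, 1.1]
opening: 0.0854
time: 6.52
ee_pos: [0.4602, -0.0908, 0.28]
tcp_rot: [177.5, -5.5, 92.2]
wrist_force: [0.4, -0.7, -1.3]
opening: 0.0854
time: 6.93
ee_pos: [0.4588, -0.0899, 0.2832]
tcp_rot: [174.6, -2.8, 128.1]
wrist_force: [-0.1, 0.7, 0.2]
opening: 0.0857
time: 7.35
ee_pos: [0.4575, -0.089, 0.2865]
tcp_rot: [174.0, 1.2, 163.6]
wrist_force: [0.0, 0.3, 0.4]
opening: 0.0854
tool cm [ 0.15 10.48  5.77] rv [0.105 0.016 0.1  ] rows>=3.1
after turning first: cm [ 1.14 10.97  4.65]
```

```bash
python3 -m pendant '[[[0,0,0,0.052,0.008,0.05,100],[0,0,0,0.052,0.008,0.05,100],[0.38,3.65,1.6,0,0,0,100],[0.38,3.65,1.6,0,0,0,100],[0.38,3.65,1.6,0,0,0,100]]]' | tail -c 400
python3 w.py w3.png dipper0 eye0 peg0;python3 go.py .488 .017 .2 158
```

```text
time: 7.77
ee_pos: [0.487, 0.0152, 0.2441]
tcp_rot: [-179.9, 0.8, 158.1]
wrist_force: [0.7, -0.6, -0.5]
opening: 0.0854
[0.487  0.0152 0.2441] [-179.94    0.55  158.29]
dipper0 [555.4  33.9] 0.9 [0.4366 0.349  0.    ]
dipper0 [321.7 146.4] 0.9 [0.4579 0.0298 0.    ]
dipper0 [ 31.2 172.3] 0.64 [ 0.3336 -0.3745  0.    ]
dipper0 [605.2 103.9] 0.6 [0.5454 0.4027 0.    ]
dipper0 [422.2  76. ] 0.55 [0.4229 0.1818 0.    ]
eye0 [324.  201.3] 0.85 [0.4916 0.0182 0.128 ]
eye0 [481.7 107.3] 0.71 [0.4618 0.18   0.128 ]
eye0 [154.3 398.9] 0.71 [ 0.6678 -0.2969  0.128 ]
peg0 [418.8 325. ] 0.79 [0.6279 0.0618 0.174 ]
peg0 [345.7 347.9] 0.75 [ 0.6286 -0.0134  0.174 ]
tool cm [-0.03  0.27  4.36] rv [-0.003  0.011  0.006] rows>=1.1
after turning first: cm [-0.07  0.25  4.36]
```

View pics/w3.png

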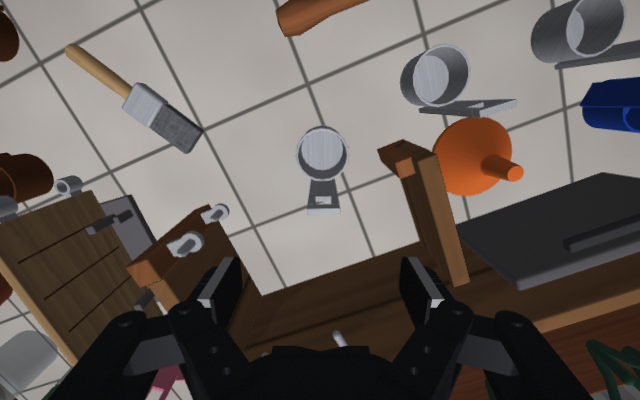

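```bash
python3 -m pendant '[[[-0.1,0.17,3.4,0,0.005,0,100],[-0.1,0.17,3.4,0,0.005,0,100],[0,0,3.4,0,0,0,100],[0,0,3.3,0,0,0,100],[0,0,0,0,0,0,100]]]' 60| tail -c 400
python3 -m pendant '[[[0,0,0,0,0,0,0],[0,0,0,0,0,0,0],[0,0,0,0,0,0,0],[0,0,0,0,0,0,0],[0,0,0,0,0,0,0]]]' 60| tail -c 400
python3 -m pendant '[[[0,0,0,0,0,0,0],[0,0,0,0,0,0,0],[0,0,-1,0,0,0,0],[0,0,-2,0,0,0,0],[0,0,-2,0,0,0,0]]]' 60| tail -c 400
python3 w.py w4.png eye0 peg0; python3 go.py .575 -.0135 .2 180
```

```text
time: 8.38
ee_pos: [0.4924, 0.0122, 0.1118]
tcp_rot: [179.9, 0.8, 158.1]
wrist_force: [-0.6, 0.2, -0.2]
opening: 0.0854
time: 8.8
ee_pos: [0.4949, 0.0094, 0.1212]
tcp_rot: [179.7, 1.3, 157.8]
wrist_force: [0.1, -0.4, -2.9]
opening: 0.0288
time: 9.22
ee_pos: [0.4924, 0.0096, 0.1718]
tcp_rot: [179.8, 1.1, 157.9]
wrist_force: [0.5, -0.1, -0.5]
opening: 0.0286
[0.4924 0.0096 0.1718] [179.71   1.36 157.86]
eye0 [549.4  96. ] 0.81 [0.4621 0.1797 0.128 ]
eye0 [319.5 261.6] 0.61 [ 5.179e-01 -2.000e-04  1.280e-01]
peg0 [455.3 390.9] 0.96 [0.6278 0.0601 0.174 ]
tool cm [-8.46  0.93 -2.53] rv [ 0.     0.023 -0.386] rows>=3.4
after turning first: cm [-8.13 -2.32 -2.73]
```

View pics/w4.png

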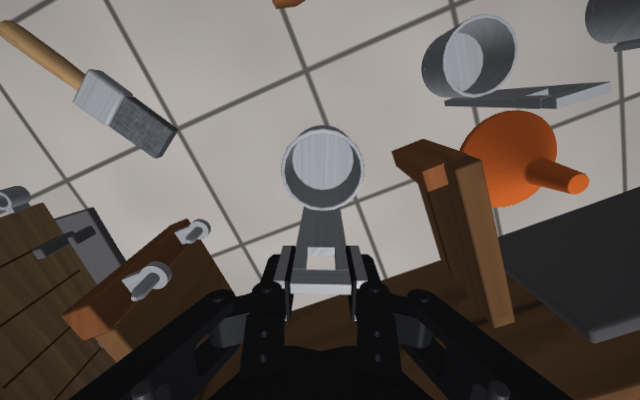

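```bash
cat > e.py <<'E'
from h import *
import sys
# eye in tool frame for assumed tool x of handle plane
def eyetool(uv,tx=0.):
    c=bot.get_calibration('wrist');n=cv2.undistortPoints(np.array([[uv]],float),np.array(c['intrinsics']),np.array(c['D'],float))[0,0]
    M=np.array(c['T_tool_cam']); d=M[:3,:3]@[n[0],n[1],1]; o=M[:3,3]; return o+d*(tx-o[0])/d[0]
if __name__=='__main__':
    u=[float(v) for v in sys.argv[1:3]]
    for t in (-.005,0,.005): print(t,eyetool(u,t).round(4))
E
python3 e.py 320 261; python3 e.py 321 288
```

```text
-0.005 [-0.005   0.0008  0.0087]
0 [0.     0.0008 0.0002]
0.005 [ 0.005   0.0008 -0.0083]
-0.005 [-0.005   0.0013 -0.0188]
0 [ 0.      0.0013 -0.0258]
0.005 [ 0.005   0.0012 -0.0327]
```

```bash
python3 go.py .585 -.089 .170 180
```

```text
tool cm [-12.16  -5.7    0.52] rv [ 0.     0.023 -0.386] rows>=3.4
after turning first: cm [-9.13 -9.87  0.27]
```

```bash
python3 -m pendant '[[[0,0,0.1,0,0.006,-0.097,0],[0,0,0.1,0,0.006,-0.097,0],[0,0,0.1,0,0.006,-0.097,0],[0,0,0.1,0,0.006,-0.097,0]]]' | tail -c 400
python3 -m pendant '[[[-2.2,-2.5,0.1,0,0,0,0],[-2.2,-2.5,0.1,0,0,0,0],[-2.2,-2.5,0.1,0,0,0,0],[-2.2,-2.5,0.1,0,0,0,0]]]' | tail -c 400
python3 w.py w5.png eye0 peg0 ; python3 go.py .585 -.089 .170 180
```

```text
time: 9.7
ee_pos: [0.4929, 0.0099, 0.1659]
tcp_rot: [180.0, -0.2, -179.2]
wrist_force: [0.9, -0.0, -1.3]
opening: 0.0288
time: 10.03
ee_pos: [0.5821, -0.087, 0.1578]
tcp_rot: [179.8, -0.5, -178.3]
wrist_force: [0.6, 0.9, -1.9]
opening: 0.0285
[ 0.5821 -0.087   0.1578] [ 179.95   -0.51 -178.43]
eye0 [320.2 260.3] 0.8 [ 0.599  -0.0849  0.128 ]
eye0 [ 49.  327.5] 0.67 [ 0.6659 -0.2969  0.128 ]
eye0 [440.1 347.8] 0.66 [0.676  0.0137 0.128 ]
eye0 [150.2  73.3] 0.46 [ 0.481 -0.186  0.128]
peg0 [561.  345.7] 0.84 [0.627  0.0597 0.174 ]
peg0 [442.1 348.1] 0.75 [ 0.6294 -0.0122  0.174 ]
peg0 [310.9 346.6] 0.61 [ 0.6299 -0.0895  0.174 ]
peg0 [100.9 105.3] 0.51 [ 0.4993 -0.1838  0.174 ]
tool cm [-0.3  -0.16 -1.37] rv [ 0.003 -0.011  0.027] rows>=0.4
after turning first: cm [-0.32 -0.15 -1.37]
```

View pics/w5.png

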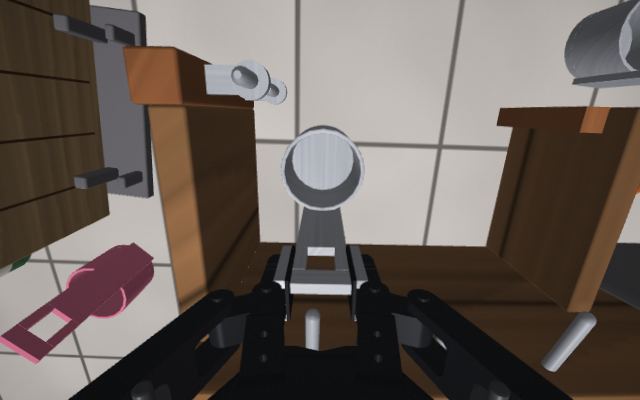

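```bash
python3 -m pendant '[[[0,-0.2,-0.7,0,-0.005,0.014,0],[0,-0.2,-0.7,0,-0.005,0.013,0]]]' | tail -c 400; python3 w.py w6.png eye0 peg0
```

```text
time: 10.35
ee_pos: [0.5805, -0.0908, 0.1679]
tcp_rot: [179.8, -0.4, 179.9]
wrist_force: [-0.8, 0.6, -2.4]
opening: 0.0285
[ 0.5805 -0.0908  0.1679] [179.79  -0.22 179.85]
eye0 [320.  265.5] 0.81 [ 0.6078 -0.0893  0.128 ]
eye0 [ 69.2 326.6] 0.77 [ 0.6658 -0.2978  0.128 ]
eye0 [322.3 158. ] 0.36 [ 0.5271 -0.0877  0.128 ]
eye0 [113.7 114.7] 0.24 [ 0.499  -0.2199  0.128 ]
peg0 [443.1 334.3] 0.87 [ 0.6298 -0.0127  0.174 ]
peg0 [559.  326.7] 0.87 [0.6254 0.0604 0.174 ]
peg0 [319.3 332.4] 0.57 [ 0.6274 -0.09    0.174 ]
```

```bash
python3 -m pendant '[[[-1.2,0,-0.1,0,0,0,0],[-1.2,0,-0.1,0,0,0,0]]]' | tail -c 400;python3 -m pendant '[[[-1.2,0,-0.1,0,0,0,0],[-1.2,0,-0.1,0,0,0,0]]]' | tail -c 400; python3 w.py w6.png eye0 peg0
```

```text
time: 10.67
ee_pos: [0.6037, -0.0898, 0.1734]
tcp_rot: [179.8, -0.1, -180.0]
wrist_force: [0.2, 0.2, -2.1]
opening: 0.0284
time: 10.83
ee_pos: [0.6266, -0.0885, 0.1762]
tcp_rot: [179.8, -0.2, -179.9]
wrist_force: [-19.3, -1.4, -19.2]
opening: 0.0288
[ 0.6266 -0.0885  0.1762] [ 179.8    -0.19 -179.87]
eye0 [317.5 263.2] 0.79 [ 0.6571 -0.0889  0.128 ]
eye0 [ 57.3 271.9] 0.78 [ 0.6661 -0.2986  0.128 ]
peg0 [317.3 263.1] 0.88 [ 0.6297 -0.0887  0.174 ]
peg0 [446.9 263.4] 0.87 [ 0.6301 -0.0111  0.174 ]
peg0 [565.4 258.1] 0.69 [0.6269 0.0609 0.174 ]
```

View pics/w6.png

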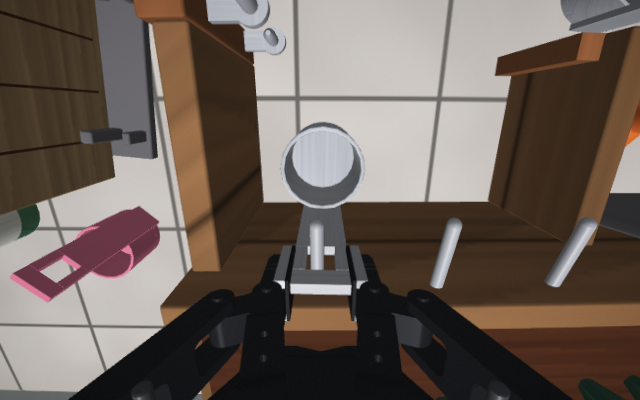

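```bash
python3 -m pendant '[[[0.1,0,0.9,0,0,0,0],[0,0,0.7,0,0,0,0]]]' | tail -c 400; python3 -m pendant '[[[0,0,0.1,0,0,0,55],[0,0,0.1,0,0,0,55],[0,0,0.1,0,0,0,55]]]' | tail -c 400;python3 w.py w7.png eye0 dipper0
```

```text
time: 11.15
ee_pos: [0.6269, -0.0878, 0.1606]
tcp_rot: [179.8, 0.2, -179.8]
wrist_force: [0.3, 0.4, -2.7]
opening: 0.0289
time: 11.4
ee_pos: [0.6258, -0.0876, 0.1574]
tcp_rot: [179.8, 0.3, -179.8]
wrist_force: [0.5, -0.3, 0.8]
opening: 0.0469
[ 0.6258 -0.0876  0.1574] [ 179.83    0.26 -179.8 ]
eye0 [ 35.4 285.1] 0.89 [ 0.6654 -0.2977  0.128 ]
eye0 [319.1 271.2] 0.66 [ 0.6519 -0.0868  0.128 ]
dipper0 [312.8 182.3] 0.96 [ 0.6199 -0.0938  0.    ]
dipper0 [126.9 235.3] 0.89 [ 0.6856 -0.3169  0.    ]
```

```bash
python3 -m pendant '[[[0,0,-3,0,0,0,55],[0,0,-3,0,0,0,55],[0,0,-3,0,0,0,80]]]' | tail -c 400;python3 w.py w7.png eye0 dipper0;python3 go.py .462 .180 .24 180
```

```text
time: 11.8
ee_pos: [0.623, -0.0877, 0.243]
tcp_rot: [179.7, -0.4, -179.8]
wrist_force: [0.7, -0.4, -0.4]
opening: 0.0578
[ 0.623  -0.0877  0.243 ] [ 1.7980e+02  7.0000e-02 -1.7982e+02]
eye0 [114.3 237.4] 0.94 [ 0.6631 -0.2974  0.128 ]
eye0 [320.1 216.6] 0.71 [ 0.6398 -0.0857  0.128 ]
dipper0 [163.  214.1] 0.84 [ 0.6855 -0.3189 -0.    ]
dipper0 [320.3 167.6] 0.81 [ 0.6154 -0.0849  0.    ]
dipper0 [536.7  14. ] 0.66 [0.4241 0.1791 0.    ]
tool cm [16.17 26.84  0.68] rv [ 0.004 -0.     0.003] rows>=8.0
after turning first: cm [16.26 26.8   0.57]
```

View pics/w7.png

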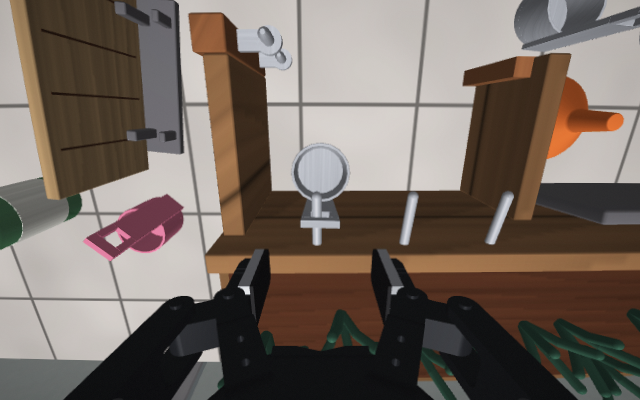

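```bash
python3 -m pendant '[[[2.03,3.35,0,0,0,0,100],[2.03,3.35,0,0,0,0,100],[2.03,3.35,0,0,0,0,100],[2.03,3.35,0,0,0,0,100]]]' | tail -c 400;python3 -m pendant '[[[2.03,3.35,0,0,0,0,100],[2.03,3.35,0,0,0,0,100],[2.03,3.35,0,0,0,0,100],[2.03,3.35,0,0,0,0,100]]]' | tail -c 400;python3 w.py w8.png eye0 dipper0 funnel
cat > yaw.py <<'E'
# handle yaw from the top-edge/handle mask seen by wrist camera: project mask to z plane of handle top
from h import *
import sys
T=np.load('T.npy'); ex,ey=float(sys.argv[1]),float(sys.argv[2])
img=cv2.imread('pics/'+sys.argv[3])
u=proj('wrist',[[ex,ey,.152]],T)[0]; x,y=u.astype(int)
c=img[max(0,y-90):y+90,max(0,x-130):x+130]; cv2.imwrite('pics/crop_'+sys.argv[3],cv2.resize(c,None,fx=2,fy=2,interpolation=cv2.INTER_CUBIC)); print('crop org',max(0,x-130),max(0,y-90))
E
python3 yaw.py .462 .180 w8.png
```

```text
time: 12.28
ee_pos: [0.5435, 0.0438, 0.2394]
tcp_rot: [179.9, -0.3, 179.6]
wrist_force: [0.7, 0.4, 0.1]
opening: 0.0852
time: 12.62
ee_pos: [0.4574, 0.1828, 0.2362]
tcp_rot: [179.9, -0.5, 179.5]
wrist_force: [0.4, 0.6, 0.1]
opening: 0.0853
[0.4574 0.1828 0.2362] [179.77  -0.58 179.71]
eye0 [315.8 207.5] 0.97 [0.4621 0.1802 0.128 ]
eye0 [ 59.8 373. ] 0.92 [ 0.6746 -0.1378  0.128 ]
eye0 [262.9 212. ] 0.73 [0.4662 0.1292 0.128 ]
eye0 [495.  214.7] 0.63 [0.4713 0.3551 0.128 ]
eye0 [508.1 258.3] 0.61 [0.5196 0.3781 0.128 ]
dipper0 [316.  150.1] 0.77 [0.4241 0.1794 0.    ]
dipper0 [135.2 286.1] 0.74 [ 0.6377 -0.115   0.    ]
dipper0 [466.4 227.1] 0.68 [0.5396 0.4022 0.    ]
funnel [339.5 232.2] 0.58 [0.5457 0.2128 0.    ]
crop org 185 126
```

View pics/w8.png

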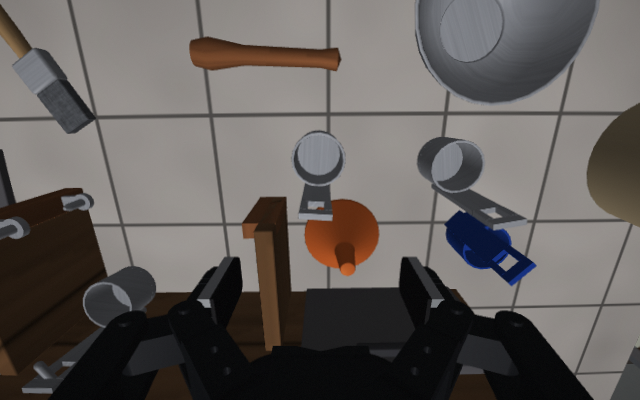

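```bash
python3 -m pendant '[[[-0.25,-0.15,3.2,0,0,0,100],[-0.2,-0.1,3.2,0,0,0,100],[0,0,3.1,0,0,0,100],[0,0,3.1,0,0,0,100]]]' 60| tail -c 400
python3 -m pendant '[[[0,0,0.15,0,0,0,0],[0,0,0.15,0,0,0,0],[0,0,0.1,0,0,0,0],[0,0,0.1,0,0,0,0],[0,0,0,0,0,0,0]]]' 60| tail -c 400
python3 -m pendant '[[[0,0,0,0,0,0,0],[0,0,-1,0,0,0,0],[0,0,-2,0,0,0,0],[0,0,-3,0,0,0,0],[0,0,-3,0,0,0,0]]]' 60| tail -c 400
python3 -m pendant '[[[0,0,-3,0,0,0,0],[0,0,-3,0,0,0,0],[0,0,-1,0,0,0,0]]]' 60| tail -c 400
python3 w.py w9.png eye0 dipper0;python3 go.py .575 -.0135 .27 180
```

```text
time: 13.15
ee_pos: [0.4678, 0.1774, 0.1117]
tcp_rot: [179.7, 0.2, 179.4]
wrist_force: [0.9, -0.1, 0.0]
opening: 0.0854
time: 13.57
ee_pos: [0.4679, 0.1722, 0.1028]
tcp_rot: [179.9, -0.2, 179.0]
wrist_force: [-0.1, 0.6, -3.9]
opening: 0.0288
time: 13.98
ee_pos: [0.4667, 0.1713, 0.1952]
tcp_rot: [-180.0, -0.5, 179.0]
wrist_force: [1.0, -0.5, -2.2]
opening: 0.0291
time: 14.23
ee_pos: [0.4671, 0.1716, 0.2761]
tcp_rot: [179.9, -0.1, 179.1]
wrist_force: [2.0, 0.6, -1.5]
opening: 0.0288
[0.4671 0.1716 0.2761] [1.7985e+02 3.0000e-02 1.7907e+02]
eye0 [488.8 193.1] 0.89 [0.4732 0.3592 0.128 ]
eye0 [320.  281.1] 0.63 [0.5823 0.1713 0.128 ]
eye0 [ 97.3 336.1] 0.61 [ 0.665  -0.1293  0.128 ]
eye0 [496.6 233.6] 0.56 [0.5225 0.3773 0.128 ]
dipper0 [462.5 209.8] 0.83 [0.5402 0.4026 0.    ]
dipper0 [157.4 265.1] 0.8 [ 0.6333 -0.1112  0.    ]
dipper0 [326.6 161.5] 0.79 [0.4584 0.1836 0.    ]
dipper0 [437.6 146. ] 0.61 [0.4377 0.35   0.    ]
tool cm [-11.1  -18.33   0.12] rv [ 0.001 -0.004 -0.016] rows>=5.5
after turning first: cm [-10.8  -18.51   0.18]
```

```bash
python3 e.py 320 281;  python3 -m pendant '[[[-1.8,-3.08,0,0,0,-0.005,0],[-1.8,-3.08,0,0,0,-0.005,0],[-1.8,-3.08,0,0,0,-0.005,0]]]' | tail -c 300; python3 -m pendant '[[[-1.8,-3.08,0,0,0,0,0],[-1.8,-3.08,0,0,0,0,0],[-1.8,-3.08,0,0,0,0,0]]]' | tail -c 300; python3 -m pendant '[[[0,0,2.5,0,0,0,0],[0,0,3,0,0,0,0],[0,0,3,0,0,0,0],[0,0,3,0,0,0,0]]]' | tail -c 300; python3 w.py w10.png eye0 peg0 dipper0;python3 go.py .575 -.0135 .152 180
```

```text
-0.005 [-0.005   0.0013 -0.0131]
0 [ 0.      0.0013 -0.0204]
0.005 [ 0.005   0.0013 -0.0277]
time: 14.63
ee_pos: [0.5185, 0.0814, 0.2688]
tcp_rot: [179.9, -0.4, -179.5]
wrist_force: [0.3, 0.3, -1.1]
opening: 0.0283
time: 14.88
ee_pos: [0.5737, -0.0145, 0.2636]
tcp_rot: [179.9, -0.8, -179.3]
wrist_force: [0.4, 0.9, -1.8]
opening: 0.0291
time: 15.22
ee_pos: [0.5761, -0.0225, 0.1431]
tcp_rot: [180.0, -0.7, -179.8]
wrist_force: [1.0, -0.5, -3.0]
opening: 0.0288
[ 0.5761 -0.0225  0.1431] [ 179.95   -1.22 -179.8 ]
eye0 [321.7 279.2] 0.72 [ 0.5987 -0.02    0.128 ]
peg0 [250.  239.5] 0.69 [ 0.548  -0.0526  0.174 ]
dipper0 [325.6 164.1] 0.74 [ 0.5449 -0.0154  0.    ]
dipper0 [251.4 235.9] 0.61 [ 0.6268 -0.0986  0.    ]
tool cm [ 0.1   0.84 -0.63] rv [ 0.001 -0.012  0.004] rows>=0.3
after turning first: cm [ 0.1   0.84 -0.63]
```

```bash
python3 -m pendant '[[[0,0.4,-0.35,0,-0.006,0,0],[0,0.4,-0.35,0,-0.006,0,0]]]' | tail -c 300; python3 w.py w10.png eye0 peg0
```

```text
time: 15.58
ee_pos: [0.5771, -0.0137, 0.1564]
tcp_rot: [180.0, 0.2, -179.8]
wrist_force: [-0.1, 0.2, -1.0]
opening: 0.0291
[ 0.5771 -0.0137  0.1564] [ 179.96    0.39 -179.74]
eye0 [321.2 279.8] 0.73 [ 0.6098 -0.0113  0.128 ]
eye0 [246.2 227. ] 0.5 [ 0.5686 -0.0618  0.128 ]
peg0 [444.2 350.6] 0.93 [0.6271 0.0609 0.174 ]
peg0 [315.5 355.5] 0.79 [ 0.6307 -0.0148  0.174 ]
```

View pics/w10.png

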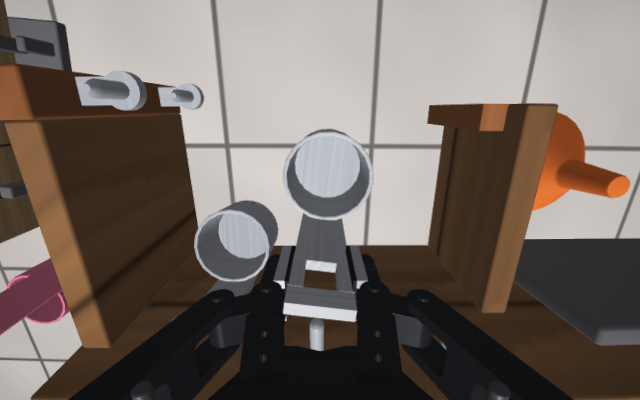

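```bash
python3 -m pendant '[[[-0.8,-0.15,0.4,0,0,0,0],[-1.4,-0.05,0.2,0,0,0,0]]]' | tail -c 300; python3 -m pendant '[[[-1.4,0,0,0,0,0,0],[-1.4,0,0,0,0,0,0]]]' | tail -c 300;  python3 w.py w11.png eye0 peg0
```

```text
time: 15.9
ee_pos: [0.5998, -0.0151, 0.1533]
tcp_rot: [180.0, 0.5, -179.7]
wrist_force: [0.6, -0.5, -2.7]
opening: 0.0289
time: 16.07
ee_pos: [0.6298, -0.0151, 0.154]
tcp_rot: [-180.0, 0.6, -179.7]
wrist_force: [0.5, -0.9, -1.7]
opening: 0.0288
[ 0.6298 -0.0151  0.154 ] [-179.99    0.66 -179.66]
eye0 [181.3 269.3] 0.85 [ 0.6533 -0.1111  0.128 ]
eye0 [319.8 281.2] 0.78 [ 0.6623 -0.0137  0.128 ]
peg0 [462.2 279.1] 0.85 [0.6286 0.0599 0.174 ]
peg0 [172.6 277.4] 0.73 [ 0.6284 -0.0899  0.174 ]
peg0 [321.4 280.6] 0.58 [ 0.6297 -0.013   0.174 ]
```

```bash
python3 -m pendant '[[[0,0,0.8,0,0,0,0],[0,0,0.6,0,0,0,0]]]' | tail -c 300; python3 -m pendant '[[[0,0,0.1,0,0,0,55],[0,0,0,0,0,0,55],[0,0,0,0,0,0,55]]]' | tail -c 300; python3 -m pendant '[[[0,0,-3,0,0,0,55],[0,0,-3,0,0,0,55],[0,0,-3,0,0,0,70]]]' | tail -c 300; python3 w.py w11.png eye0 dipper0; python3 go.py .47 .354 .25 180
```

```text
time: 16.38
ee_pos: [0.6303, -0.0152, 0.14]
tcp_rot: [-180.0, 0.7, -179.7]
wrist_force: [-10.5, 0.9, 41.2]
opening: 0.0282
time: 16.63
ee_pos: [0.6293, -0.0153, 0.1383]
tcp_rot: [-180.0, 0.7, -179.7]
wrist_force: [-0.2, -0.5, -0.2]
opening: 0.0473
time: 16.88
ee_pos: [0.6244, -0.0153, 0.2224]
tcp_rot: [180.0, -0.1, -179.7]
wrist_force: [0.7, 0.1, 0.1]
opening: 0.0576
[ 0.6244 -0.0153  0.2224] [ 180.      0.37 -179.66]
eye0 [317.8 228.8] 0.97 [ 0.646  -0.0159  0.128 ]
eye0 [225.9 225.7] 0.84 [ 0.6434 -0.1012  0.128 ]
eye0 [ 29.4 243.2] 0.61 [ 0.6634 -0.2956  0.128 ]
dipper0 [107.1 220.2] 0.98 [ 0.6914 -0.3188  0.    ]
dipper0 [317.8 167.5] 0.78 [ 0.6138 -0.0169  0.    ]
dipper0 [259.7 171.7] 0.75 [ 0.6199 -0.0946 -0.    ]
dipper0 [632.5  20.4] 0.66 [0.4358 0.3513 0.    ]
tool cm [15.38 37.02 -2.56] rv [0.    0.005 0.006] rows>=10.3
after turning first: cm [15.61 36.93 -2.48]
```

View pics/w11.png

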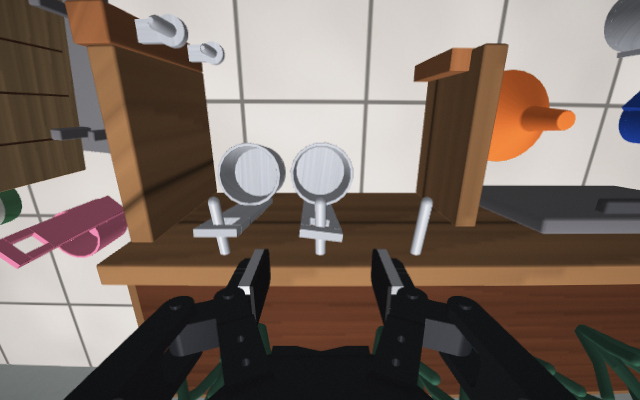

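```bash
python3 -m pendant '[[[1.5,3.5,-0.5,0,0,0,70],[1.5,3.5,-0.5,0,0,0,70],[1.5,3.5,-0.5,0,0,0,70],[1.5,3.5,-0.5,0,0,0,70],[1.5,3.5,-0.3,0,0,0,70]]]' | tail -c 300;python3 -m pendant '[[[1.5,3.5,-0.3,0,0,-0.04,70],[1.5,3.5,-0.3,0,0,-0.04,70],[1.5,3.5,-0.3,0,0,-0.04,70],[1.5,3.5,-0.3,0,0,-0.04,70],[1.5,3.5,-0.3,0,0,-0.04,70]]]' | tail -c 300; python3 w.py w12.png eye0 dipper0; python3 go.py .471 .355 .24 190
```

```text
time: 17.45
ee_pos: [0.5487, 0.158, 0.2411]
tcp_rot: [-179.9, -0.1, 179.7]
wrist_force: [0.6, -0.1, 0.3]
opening: 0.0597
time: 17.87
ee_pos: [0.4543, 0.3333, 0.2503]
tcp_rot: [-179.8, -0.4, -168.5]
wrist_force: [1.0, 1.3, 0.3]
opening: 0.0602
[0.4543 0.3333 0.2503] [-179.92   -0.47 -168.12]
eye0 [340.3 218.8] 0.87 [0.4719 0.3592 0.128 ]
eye0 [346.4 270. ] 0.76 [0.5292 0.3791 0.128 ]
eye0 [334.6 162.8] 0.38 [0.4166 0.341  0.128 ]
dipper0 [353.6 234.1] 0.67 [0.5401 0.4043 0.    ]
dipper0 [ 60.  230.7] 0.62 [ 0.6281 -0.0498 -0.    ]
dipper0 [ 11.8 226. ] 0.61 [ 0.636  -0.1272  0.    ]
dipper0 [333.7 160.8] 0.6 [0.435  0.3498 0.    ]
tool cm [-2.11  1.72  1.02] rv [-0.004 -0.007  0.028] rows>=0.7
after turning first: cm [-2.05  1.77  1.04]
```

```bash
cat > edge.py <<'E'
from h import *
import sys
ex,ey=float(sys.argv[1]),float(sys.argv[2])
T=tool(); bot.camera('wrist')
u=proj('wrist',[[ex,ey,.145]],T)[0]
for m in bot.masks_of('wrist','dipper0'):
    p=np.array(m['pixels']); l,t,r,b=m['extent']
    if not(l-8<u[0]<r+8 and t-8<u[1]<b+8): continue
    cols=np.where(p[int(b)-6:int(b)+1].any(0))[0]; cols=cols[2:-2]; rows=[np.where(p[:,c])[0].max() for c in cols]
    W=np.array([atz('wrist',(c+.5,rr+1.),.152,T) for c,rr in zip(cols,rows)])
    k=np.polyfit(W[:,1],W[:,0],1); print(m['extent'],round(m['confidence'],2),'ends',W[0,:2].round(3),W[-1,:2].round(3),'yaw',round(-np.degrees(np.arctan(k[0])),1))
E
python3 edge.py .472 .357
```

```text
[329.8, 220.1, 375.4, 285.7] 0.6 ends [0.533 0.368] [0.527 0.377] yaw 32.8
[311.3, 139.1, 362.7, 230.7] 0.57 ends [0.477 0.343] [0.472 0.367] yaw 9.3
```

```bash
python3 go.py .471 .356 .112 191; python3 -m pendant '[[[-1.1,0.9,1,0,0,0.007,70],[-1.1,0.9,2,0,0,0.007,70],[0,0,0.5,0,0,0,70]]]' 60| tail -c 300; python3 go.py .471 .356 .112 191; python3 edge.py .472 .356
```

```text
tool cm [-2.1   2.12 13.84] rv [-0.004 -0.007  0.007] rows>=3.6
after turning first: cm [-1.99  2.08 13.86]
time: 18.37
ee_pos: [0.4761, 0.3509, 0.2152]
tcp_rot: [-179.8, -0.3, -169.8]
wrist_force: [0.0, 0.1, -1.2]
opening: 0.0598
tool cm [ 0.37  0.63 10.32] rv [-0.004 -0.004 -0.014] rows>=2.7
after turning first: cm [ 0.41  0.6  10.32]
[322.2, 209.2, 376.0, 286.1] 0.92 ends [0.534 0.367] [0.531 0.375] yaw 27.2
[298.1, 122.1, 353.8, 220.5] 0.75 ends [0.477 0.342] [0.472 0.368] yaw 10.3
```

```bash
python3 -m pendant '[[[0.2,0.35,3.4,0,0,0,70],[0.2,0.3,3.4,0,0,0,70],[0,0,3.4,0,0,0,70]]]' 60| tail -c 300
python3 -m pendant '[[[0,0,0.1,0,0,0,0],[0,0,0.1,0,0,0,0],[0,0,0,0,0,0,0],[0,0,0,0,0,0,0],[0,0,0,0,0,0,0]]]' 60| tail -c 400
python3 -m pendant '[[[0,0,-1,0,0,0,0],[0,0,-2,0,0,0,0],[0,0,-3,0,0,0,0],[0,0,-3,0,0,0,0],[0,0,-3,0,0,0,0]]]' 60| tail -c 400
python3 -m pendant '[[[0,0,-3,0,0,0,0],[0,0,-1,0,0,0,0]]]' 60| tail -c 400
python3 w.py w13.png eye0 dipper0;python3 go.py .575 .061 .27 180
```

```text
time: 18.72
ee_pos: [0.474, 0.3543, 0.1235]
tcp_rot: [179.8, 0.6, -170.0]
wrist_force: [0.5, -0.8, 0.5]
opening: 0.0599
time: 19.13
ee_pos: [0.4733, 0.3501, 0.1226]
tcp_rot: [180.0, 0.4, -170.2]
wrist_force: [-0.5, -0.7, -2.3]
opening: 0.029
time: 19.55
ee_pos: [0.4715, 0.3487, 0.2483]
tcp_rot: [-179.9, 0.2, -170.2]
wrist_force: [1.4, 0.3, -1.5]
opening: 0.029
time: 19.72
ee_pos: [0.4713, 0.3488, 0.2983]
tcp_rot: [179.8, 0.6, -170.2]
wrist_force: [0.6, 0.8, -1.2]
opening: 0.0289
[0.4713 0.3488 0.2983] [ 179.77    0.74 -170.2 ]
eye0 [331.9 226.8] 0.88 [0.5231 0.3746 0.128 ]
dipper0 [ 32.4 207. ] 0.92 [ 0.63   -0.1233  0.    ]
dipper0 [ 71.3 213. ] 0.87 [ 0.6297 -0.0565  0.    ]
dipper0 [345.5 210.3] 0.87 [0.5448 0.4078 0.    ]
dipper0 [323.9 161.4] 0.56 [0.4688 0.3571 0.    ]
tool cm [ -5.28 -30.14   2.36] rv [0.002 0.008 0.171] rows>=7.9
after turning first: cm [-10.35 -28.79   2.36]
```

```bash
python3 -m pendant '[[[0,0,0,0,0,0.085,0],[0,0,0,0,0,0.085,0],[-1.2,-3.6,0,0,0,0,0],[-1.2,-3.6,0,0,0,0,0],[-1.2,-3.6,0,0,0,0,0]]]' | tail -c 300; python3 -m pendant '[[[-1.3,-3.6,0,0,0,0,0],[-1.3,-3.6,0,0,0,0,0],[-1.3,-3.6,0,0,0,0,0],[-1.3,-3.6,0,0,0,0,0],[-1.3,-3.6,0,0,0,0,0]]]' | tail -c 300; python3 go.py .575 .0605 .170 180; python3 -c "
from h import *
bot.camera('wrist')
print([(m['uv'],m['confidence']) for m in bot.mark_of('wrist','eye0')])"
```

```text
time: 20.28
ee_pos: [0.5048, 0.2436, 0.2856]
tcp_rot: [-180.0, -0.1, -179.9]
wrist_force: [0.7, -0.7, -2.4]
opening: 0.0288
time: 20.7
ee_pos: [0.569, 0.0552, 0.2777]
tcp_rot: [-179.8, -0.7, -179.7]
wrist_force: [1.1, 0.3, -2.0]
opening: 0.0288
tool cm [-0.74  0.56 10.76] rv [-0.003 -0.012  0.005] rows>=2.8
after turning first: cm [-0.6   0.53 10.77]
[([620.8, 151.1], 0.92), ([323.1, 273.5], 0.8), ([251.3, 255.0], 0.74), ([33.2, 265.8], 0.65), ([179.9, 255.2], 0.56)]
```

```bash
python3 -m pendant '[[[-0.2,0.2,3.3,0,-0.004,0,0],[-0.2,0.2,3.3,0,-0.004,0,0],[-0.1,0.2,3.3,0,-0.004,0,0]]]' | tail -c 300; python3 w.py w14.png eye0 peg0
```

```text
time: 21.05
ee_pos: [0.5763, 0.0552, 0.1783]
tcp_rot: [-179.8, 0.4, 179.6]
wrist_force: [0.2, 0.4, -1.9]
opening: 0.0291
[0.5763 0.0552 0.1783] [-179.74   -0.31  179.65]
eye0 [113.5 314.6] 0.97 [ 0.6597 -0.1235  0.128 ]
eye0 [322. 274.] 0.83 [0.6187 0.0577 0.128 ]
eye0 [129.9 101.2] 0.46 [ 0.4865 -0.0684  0.128 ]
peg0 [101.1 325.1] 0.77 [ 0.6284 -0.0912  0.174 ]
peg0 [326.6 324.3] 0.61 [0.627  0.0605 0.174 ]
```

View pics/w14.png

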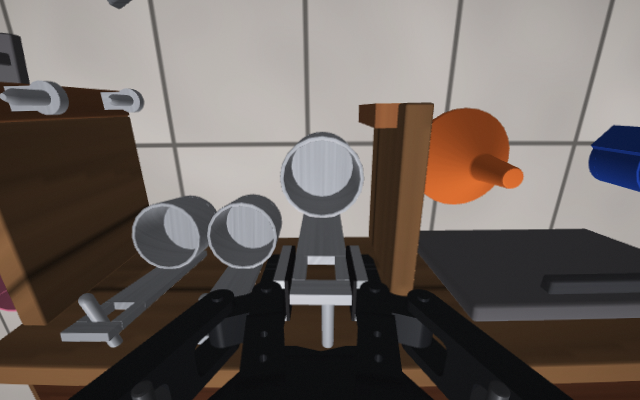

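```bash
python3 -m pendant '[[[0,0.4,0.9,0,0,0.005,0],[-1,0.1,0.4,0,0,0,0]]]' | tail -c 300; python3 go.py .63 .0597 .167 180
```

```text
time: 21.37
ee_pos: [0.5845, 0.0612, 0.1678]
tcp_rot: [-179.8, 0.2, 179.4]
wrist_force: [-1.1, 0.6, -3.0]
opening: 0.029
tool cm [-4.55 -0.1   0.09] rv [-0.004  0.003 -0.01 ] rows>=1.2
after turning first: cm [-4.55 -0.15  0.08]
```

```bash
python3 -m pendant '[[[-1.4,-0.1,0.05,0,0,-0.005,0],[-1.5,0,0.05,0,0,-0.005,0],[-1.5,0,0.05,0,0,0,0]]]' | tail -c 300; python3 w.py w15.png eye0 peg0
```

```text
time: 21.62
ee_pos: [0.631, 0.0618, 0.171]
tcp_rot: [-179.8, 0.4, -179.9]
wrist_force: [-22.2, -0.5, -21.5]
opening: 0.0285
[0.631  0.0618 0.171 ] [-179.83    0.38 -179.9 ]
eye0 [320.8 271.8] 0.68 [0.6666 0.0637 0.128 ]
eye0 [189.3 251.8] 0.62 [ 0.6497 -0.0357  0.128 ]
eye0 [ 71.7 245.5] 0.61 [ 0.6451 -0.1256  0.128 ]
eye0 [ 55.2 257.2] 0.55 [ 0.6554 -0.142   0.128 ]
peg0 [314.9 255.1] 0.8 [0.6258 0.0603 0.174 ]
peg0 [186.2 259.5] 0.72 [ 0.6291 -0.0137  0.174 ]
peg0 [ 52.2 257.8] 0.71 [ 0.6288 -0.0929  0.174 ]
```

```bash
python3 -m pendant '[[[0,-0.15,0.7,0,0,0,0],[0,0,0.6,0,0,0,0]]]' | tail -c 300;  python3 -m pendant '[[[0,0,0.1,0,0,0,55],[0,0,0.1,0,0,0,55],[0,0,0,0,0,0,55]]]' | tail -c 300; python3 -m pendant '[[[0,0,-3,0,0,0,55],[0,0,-3,0,0,0,55],[0,0,-3,0,0,0,70]]]' | tail -c 300; python3 w.py w15.png eye0 dipper0
```

```text
time: 21.93
ee_pos: [0.6338, 0.0606, 0.1596]
tcp_rot: [-179.9, 0.8, -179.9]
wrist_force: [-0.8, -0.5, -2.0]
opening: 0.0289
time: 22.18
ee_pos: [0.6336, 0.0607, 0.1587]
tcp_rot: [-179.9, 1.0, -179.9]
wrist_force: [-0.3, 0.1, 0.3]
opening: 0.0472
time: 22.43
ee_pos: [0.6288, 0.0606, 0.2454]
tcp_rot: [-179.8, 0.4, -179.9]
wrist_force: [1.5, -0.3, 1.1]
opening: 0.0578
[0.6288 0.0606 0.2454] [-179.88    0.94 -179.9 ]
eye0 [230.4 210.9] 0.96 [ 0.6426 -0.0281  0.128 ]
eye0 [323.9 220.1] 0.87 [0.6522 0.0656 0.128 ]
eye0 [144.1 209.7] 0.79 [ 0.6415 -0.1155  0.128 ]
dipper0 [202.4 160.8] 0.97 [ 0.6158 -0.1046  0.    ]
dipper0 [574.8 110.1] 0.88 [0.5452 0.4036 0.    ]
dipper0 [ 68.9 209.3] 0.84 [ 0.6894 -0.3197  0.    ]
dipper0 [324.2 160.1] 0.69 [0.6146 0.0671 0.    ]
```

```bash
python3 -m pendant '[[[0,0,-2,0,0,0,60],[1,-3,-0.5,0,0,0,60],[1.5,-3.6,-0.3,0,0,0,60],[1.5,-3.6,-0.3,0,0,0,60],[1.5,-3.6,-0.3,0,0,0,60]]]' | tail -c 300;python3 -m pendant '[[[1.5,-3.6,0,0,0,0.02,60],[1.5,-3.6,0,0,0,0.02,60],[1.5,-3.6,0,0,0,0.02,60],[1.5,-3.6,0,0,0,0.02,60],[1.5,-3.6,0,0,0,0.02,60]]]' | tail -c 300;python3 -m pendant '[[[1.6,-3.6,0,0,0,0.02,60],[1.2,-2.6,0,0,0,0,60]]]' | tail -c 300; python3 w.py w16.png socket_up socket_low leaf leaf_edge rack pintle_up pintle_low hinge_post; python3 go.py .474 -.312 .26 173
```

```text
time: 23.0
ee_pos: [0.575, -0.0748, 0.2777]
tcp_rot: [-179.9, 0.6, -179.3]
wrist_force: [0.3, -1.5, -0.7]
opening: 0.0512
time: 23.42
ee_pos: [0.4891, -0.2594, 0.2743]
tcp_rot: [180.0, 0.6, 174.9]
wrist_force: [1.1, -0.4, 0.3]
opening: 0.051
time: 23.58
ee_pos: [0.4518, -0.322, 0.2724]
tcp_rot: [180.0, 0.6, 173.5]
wrist_force: [0.7, 0.3, 0.1]
opening: 0.0512
[ 0.4518 -0.322   0.2724] [-179.96    0.52  173.44]
socket_up [330.7 113.4] 0.84 [ 0.3755 -0.3009  0.112 ]
socket_up [609.4 320.2] 0.62 [0.6902 0.0594 0.112 ]
socket_up [577.9 240.7] 0.5 [ 0.5571 -0.012   0.112 ]
socket_low [333.3 108.7] 0.57 [ 0.3723 -0.2938  0.024 ]
leaf [329.8 200.9] 0.7 [ 0.5051 -0.3116  0.012 ]
leaf_edge [474.  212.5] 0.35 [ 0.5179 -0.128   0.082 ]
rack [326.8 193.1] 0.55 [ 0.4959 -0.315   0.    ]
pintle_up [496.  196.9] 0.9 [ 0.4825 -0.1285  0.125 ]
pintle_low [459.8 178. ] 0.66 [ 0.4834 -0.1268  0.037 ]
hinge_post [473.9 211.7] 0.89 [ 0.4826 -0.1701  0.158 ]
tool cm [-1.86  0.88  1.34] rv [0.001 0.011 0.014] rows>=0.6
after turning first: cm [-1.86  0.91  1.32]
```

View pics/w16.png

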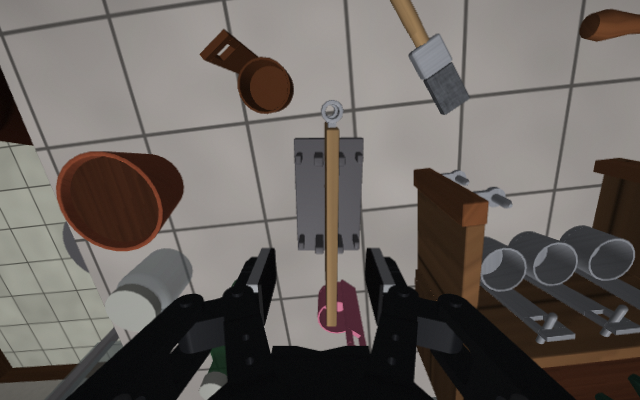

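Run:
```python
from h import *
T=np.load('T.npy')
img=cv2.imread('pics/w16.png').astype(int)
g=img[:,:,2]-img[:,:,0]
P=[]
for r in range(135,320,15):
    c=[x for x in range(318,350) if img[r,x].sum()>0 and g[r,x]>45 and img[r,x,2]>130]
    if c: P.append(atz('wrist',((c[0]+c[-1]+1)/2,r),.152,T)); print(r,c[0],c[-1])
P=np.array(P);k=np.polyfit(P[:,0],P[:,1],1);yaw=np.degrees(np.arctan(k[0]));print('yaw',yaw)
a=atz('wrist',(333,127),.152,T);b=atz('wrist',(332.5,326),.152,T);print(a,b,np.linalg.norm(a-b),'y at .474',np.polyval(k,.474))
```

```text
135 327 336
150 327 336
165 327 335
180 327 336
195 327 335
210 327 335
225 327 335
240 327 334
255 327 335
270 327 335
285 327 334
300 327 334
315 318 335
yaw -6.527185416061564
[ 0.38648924 -0.30136084  0.152     ] [ 0.61386784 -0.32416475  0.152     ] 0.2285192506508367 y at .474 -0.31168074905053456
```

```bash
python3 go.py .475 -.311 .19 173.6;  python3 -m pendant '[[[-1.2,0.55,1.5,0,0.005,0,60],[-1.1,0.5,2.5,0,0.005,0,60],[0,0,3.5,0,0,0,60]]]' 100| tail -c 300; python3 go.py .475 -.311 .115 173.6
```

```text
tool cm [-1.87  0.99  8.34] rv [0.001 0.011 0.003] rows>=2.2
after turning first: cm [-1.96  1.    8.32]
time: 24.28
ee_pos: [0.484, -0.3098, 0.2031]
tcp_rot: [-179.7, 0.7, 173.9]
wrist_force: [2.4, -1.0, -0.5]
opening: 0.0513
tool cm [ 0.99 -0.17  8.8 ] rv [-0.005  0.012  0.006] rows>=2.3
after turning first: cm [ 0.88 -0.22  8.81]
```

```bash
python3 -m pendant '[[[0.5,-0.1,3,0,0.006,0.003,60],[0.3,0,3,0,0.006,0.003,60],[0.1,0,2.7,0,0,0,60]]]' 100| tail -c 300; python3 -m pendant '[[[0,0,0.1,0,0,0,0],[0,0,0.1,0,0,0,0],[0,0,0,0,0,0,0],[0,0,0,0,0,0,0],[0,0,0,0,0,0,0]]]' 100| tail -c 300;  python3 -m pendant '[[[0,0,0,0,0,0,0],[0,0,-1.2,0,0,0,0],[0,0,-2,0,0,0,0],[0,0,-3,0,0,0,0],[0,0,-3,0,0,0,0]]]' 100| tail -c 300;python3 -c "
from h import *
o=bot.get_obs();print(o['q'].round(1),o['ee_pos'])"
```

```text
time: 24.53
ee_pos: [0.4784, -0.3064, 0.1086]
tcp_rot: [-179.7, -0.1, 173.9]
wrist_force: [0.4, -0.1, 0.4]
opening: 0.051
time: 24.95
ee_pos: [0.4772, -0.3084, 0.101]
tcp_rot: [-179.1, -0.7, 173.9]
wrist_force: [-0.5, -0.2, -3.6]
opening: 0.0106
time: 25.37
ee_pos: [0.478, -0.3054, 0.1968]
tcp_rot: [-179.3, -0.9, 174.0]
wrist_force: [1.7, -0.5, -2.5]
opening: 0.0108
[-32.1   7.3   8.8  92.   -1.  -26. ] [ 0.47802477 -0.30536034  0.19679256]
```

```bash
python3 -m pendant '[[[1,0,-2.5,0,0,0,0],[1.5,0,-2.5,0,0,0,0],[1.5,0,-2.5,0,0,0,0],[1,0,-0.5,0,0,0,0]]]' 100| tail -c 300; python3 -m pendant '[[[0.41,3.5,0,0,0,0,0],[0.41,3.5,0,0,0,0,0],[0.41,3.5,0,0,0,0,0],[0.41,3.5,0,0,0,0,0]]]' 100| tail -c 300; python3 -m pendant '[[[0.41,3.5,0,0,0,0,0],[0.41,3.5,0,0,0,0,0],[0.41,3.5,0,0,0,0,0],[0.41,3.5,0,0,0,0,0]]]' 100| tail -c 300; python3 w.py w17.png socket_up leaf
```

```text
time: 25.7
ee_pos: [0.4308, -0.2973, 0.2932]
tcp_rot: [-179.2, -0.2, 174.2]
wrist_force: [-0.1, -0.7, -1.9]
opening: 0.0109
time: 26.03
ee_pos: [0.4274, -0.1568, 0.296]
tcp_rot: [-179.0, 0.3, 173.6]
wrist_force: [0.6, 0.6, -2.4]
opening: 0.0107
time: 26.37
ee_pos: [0.4242, -0.0087, 0.2951]
tcp_rot: [-179.1, 0.5, 173.5]
wrist_force: [0.8, 0.4, -2.6]
opening: 0.0109
[ 0.4242 -0.0087  0.2951] [-179.31    0.51  173.75]
socket_up [188.8 256.2] 0.65 [ 0.5083 -0.1976  0.112 ]
socket_up [319.2  60.8] 0.57 [0.2938 0.0037 0.112 ]
leaf [154.1 222.6] 0.44 [ 0.4911 -0.3017  0.012 ]
```

```bash
python3 -m pendant '[[[0,0,0,0,0,-0.12,0],[0,0,0,0,0,-0.12,0],[0,0,0,0,0,-0.12,0],[0,0,0,0,0,-0.12,0],[0,0,0,0,0,-0.12,0]]]' 100| tail -c 300;python3 -m pendant '[[[0,0,0,0,0,-0.12,0],[0,0,0,0,0,-0.12,0],[0,0,0,0,0,-0.12,0],[0,0,0,0,0,-0.12,0],[0,0,0,0,0,-0.12,0]]]' 100| tail -c 300;python3 -m pendant '[[[0,0,0,0,0,-0.12,0],[0,0,0,0,0,-0.12,0],[0,0,0,0,0,-0.12,0],[0,0,0,0,0,-0.12,0],[0,0,0,0,0,-0.12,0]]]' 100| tail -c 300
cat > fit.py <<'E'
# leaf in hand: grip pose G fixed at grasp time; predict socket positions, compare with pintles
from h import *
import sys
G=np.eye(4);G[:3,:3]=R.from_euler('xyz',[-179.1,-.7,173.9],degrees=True).as_matrix();G[:3,3]=[.4772,-.3084,.101]
L=np.eye(4);L[:3,:3]=R.from_euler('z',-6.3,degrees=True).as_matrix();L[:3,3]=[.5002,-.3125,.012]
TL=np.linalg.inv(G)@L
def leaf(T): return T@TL
PT=np.array([.4825,-.1285]); 
if __name__=='__main__':
    th=float(sys.argv[1]); dx,dy=float(sys.argv[2]),float(sys.argv[3]); zb=float(sys.argv[4])  # leaf yaw, socket offset from pintle, lower-edge height
    D=np.eye(4);D[:3,:3]=R.from_euler('z',th,degrees=True).as_matrix()
    D[:3,3]=[*(PT+[dx,dy]-D[:2,:2]@[-.128,0]),zb]
    Tt=D@np.linalg.inv(TL); T=tool()
    d=T[:3,:3].T@(Tt[:3,3]-T[:3,3])*100; rv=R.from_matrix(T[:3,:3].T@Tt[:3,:3]).as_rotvec()
    Lf=leaf(T); print('leaf now z-axis',Lf[:3,2].round(3),'yaw',np.degrees(np.arctan2(Lf[1,0],Lf[0,0])).round(1),'socket axis',(Lf@[-.128,0,.1,1])[:3].round(4),'bottom',Lf[2,3].round(3))
    print('to go: cm',d.round(2),'rv',rv.round(3),'target tcp',Tt[:3,3].round(3))
E
python3 fit.py 100 -.035 0.01 .062
```

```text
time: 26.93
ee_pos: [0.424, -0.0093, 0.296]
tcp_rot: [-179.0, 0.0, -150.6]
wrist_force: [0.1, -0.7, -3.0]
opening: 0.0107
time: 27.35
ee_pos: [0.4235, -0.0136, 0.2967]
tcp_rot: [-179.1, -0.6, -114.8]
wrist_force: [0.3, 0.1, -3.3]
opening: 0.0106
time: 27.77
ee_pos: [0.4232, -0.0182, 0.2975]
tcp_rot: [-179.5, -1.0, -79.1]
wrist_force: [0.9, 0.2, -4.0]
opening: 0.011
leaf now z-axis [0.006 0.007 1.   ] yaw 100.7 socket axis [ 0.4443 -0.1206  0.309 ] bottom 0.208
to go: cm [-0.41 -0.38 14.64] rv [ 0.007 -0.005  0.013] target tcp [ 0.428 -0.016  0.151]
```

```bash
python3 -m pendant '[[[-0.2,-0.2,3.3,0.003,-0.002,0.006,0],[-0.2,-0.2,3.3,0.003,-0.002,0.006,0],[0,0,3.3,0,0,0,0],[0,0,3,0,0,0,0]]]' 100| tail -c 300; python3 fit.py 100 -.035 0.01 .062; python3 w.py w18.png socket_up pintle_up pintle_low socket_low
```

```text
time: 28.1
ee_pos: [0.4319, -0.0187, 0.1717]
tcp_rot: [-178.3, -0.9, -79.5]
wrist_force: [1.2, 0.1, -2.6]
opening: 0.0109
leaf now z-axis [-0.014  0.002  1.   ] yaw 100.3 socket axis [ 0.452  -0.1214  0.1831] bottom 0.083
to go: cm [-0.41  0.4   2.05] rv [-0.013 -0.004  0.005] target tcp [ 0.428 -0.016  0.151]
[ 0.4319 -0.0187  0.1717] [-178.8    -0.84  -79.52]
socket_up [317.8  61.7] 0.75 [ 0.4547 -0.1284  0.112 ]
pintle_up [272.7  47. ] 0.84 [ 0.4828 -0.1296  0.125 ]
pintle_low [290.1  67.9] 0.71 [ 0.4839 -0.1304  0.037 ]
socket_low [320.3  82.9] 0.76 [ 0.4549 -0.124   0.024 ]
socket_low [151.3 157.5] 0.25 [ 0.6204 -0.0191  0.024 ]
```

View pics/w18.png

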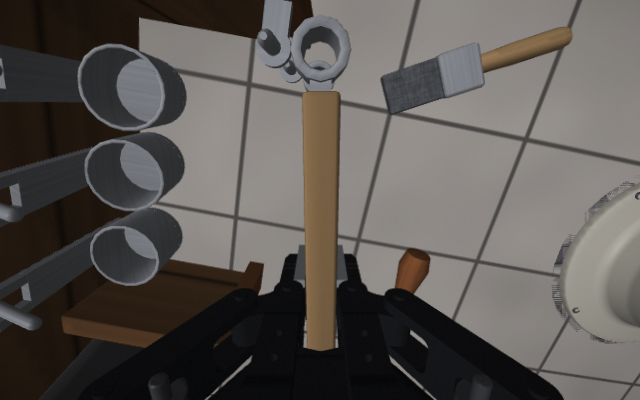

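```bash
sed -i 's/PT=.*/PT=np.array([.483,-.129])/' fit.py
cat > s.py <<'E'
from fit import *
T=tool(); bot.camera('wrist'); Lf=leaf(T); zb=Lf[2,3]
print('pred socket',(Lf@[-.128,0,.012,1])[:3].round(4),(Lf@[-.128,0,.1,1])[:3].round(4),'zax',Lf[:3,2].round(3),'yaw',np.degrees(np.arctan2(Lf[1,0],Lf[0,0])).round(1))
for n,z in (('socket_up',zb+.1),('socket_low',zb+.012),('pintle_up',.125),('pintle_low',.037)):
    for m in bot.mark_of('wrist',n)[:2]: print(n,np.round(m['uv'],1),round(m['confidence'],2),atz('wrist',m['uv'],z,T).round(4))
E
python3 s.py; python3 -m pendant '[[[-0.2,0.3,1.2,-0.007,-0.002,0.003,0],[0,0.2,0.9,-0.006,-0.002,0.002,0]]]' 100| tail -c 300; python3 s.py; python3 fit.py 100 -.02 0 .061
```

```text
pred socket [ 0.454  -0.1211  0.0987] [ 0.4526 -0.1209  0.1867] zax [-0.015  0.002  1.   ] yaw 100.3
socket_up [318.8  59.3] 0.63 [ 0.4504 -0.1179  0.1861]
socket_low [319.   79.3] 0.66 [ 0.4537 -0.1192  0.0981]
pintle_up [274.8  43.8] 0.96 [ 0.4833 -0.1317  0.125 ]
pintle_low [292.4  68.2] 0.76 [ 0.4832 -0.1305  0.037 ]
time: 28.77
ee_pos: [0.4293, -0.0169, 0.1551]
tcp_rot: [-178.8, -0.8, -79.7]
wrist_force: [-1.3, 0.9, -4.3]
opening: 0.0108
pred socket [ 0.4496 -0.1197  0.0782] [ 0.4491 -0.1197  0.1662] zax [-0.006 -0.     1.   ] yaw 100.1
socket_up [320.4  60.7] 0.92 [ 0.446  -0.1162  0.166 ]
socket_low [319.9  81. ] 0.78 [ 0.4484 -0.1167  0.078 ]
pintle_up [259.   34.7] 0.84 [ 0.4841 -0.1297  0.125 ]
pintle_low [284.4  62. ] 0.84 [ 0.4828 -0.1302  0.037 ]
leaf now z-axis [-0.006  0.     1.   ] yaw 100.1 socket axis [ 0.4491 -0.1199  0.1667] bottom 0.067
to go: cm [ 1.13 -1.2   0.59] rv [-0.006 -0.001  0.001] target tcp [ 0.443 -0.026  0.15 ]
```

```bash
sed -i 's/\[.5002,-.3125,.012\]/[.5033,-.3118,.012]/; s/PT=.*/PT=np.array([.4835,-.130])/' fit.py; python3 fit.py 100 -.015 0 .060; python3 -m pendant '[[[0.7,-0.9,0.3,-0.003,0,0,0],[0.7,-0.9,0.2,-0.003,0,0,0]]]' 100| tail -c 300; python3 s.py; python3 fit.py 100 0 0 .060
```

```text
leaf now z-axis [-0.006  0.     1.   ] yaw 100.1 socket axis [ 0.4475 -0.1171  0.1667] bottom 0.067
to go: cm [ 1.63 -1.83  0.71] rv [-0.006 -0.001  0.001] target tcp [ 0.45  -0.03   0.149]
time: 29.18
ee_pos: [0.4494, -0.0273, 0.1522]
tcp_rot: [-179.0, -0.8, -79.7]
wrist_force: [0.4, 0.1, -3.0]
opening: 0.0109
pred socket [ 0.4678 -0.1274  0.0754] [ 0.4677 -0.1273  0.1634] zax [-0.001  0.001  1.   ] yaw 100.1
socket_up [318.4  58.4] 0.55 [ 0.4672 -0.1273  0.1632]
socket_low [322.   82.8] 0.7 [ 0.4665 -0.1263  0.0752]
socket_low [305.5  80.7] 0.44 [ 0.4787 -0.1255  0.0752]
pintle_up [293.   59.8] 0.85 [ 0.4831 -0.1304  0.125 ]
pintle_low [303.4  78.9] 0.82 [ 0.4839 -0.1301  0.037 ]
pintle_low [154.4 105.2] 0.29 [ 0.6123 -0.0855  0.037 ]
leaf now z-axis [-0.     0.001  1.   ] yaw 100.1 socket axis [ 0.467  -0.1271  0.1631] bottom 0.063
to go: cm [ 0.57 -1.58  0.34] rv [-0.    -0.001  0.002] target tcp [ 0.465 -0.03   0.149]
```

```bash
python3 -m pendant '[[[0.3,-0.8,0.1,0,0,0,0],[0.3,-0.75,0.1,0,0,0,0]]]' 100| tail -c 300; python3 s.py; python3 fit.py 100 0 0 .055
```

```text
time: 29.6
ee_pos: [0.4648, -0.0299, 0.1512]
tcp_rot: [-179.0, -0.8, -79.7]
wrist_force: [0.6, -0.2, -3.4]
opening: 0.0109
pred socket [ 0.4833 -0.13    0.0743] [ 0.4832 -0.1299  0.1623] zax [-0.001  0.001  1.   ] yaw 100.1
socket_up [319.4  62.1] 0.88 [ 0.482  -0.1286  0.1622]
socket_low [317.6  82.4] 0.72 [ 0.4852 -0.1286  0.0742]
pintle_up [319.3  71.8] 0.56 [ 0.483  -0.1294  0.125 ]
pintle_low [323.4  85.1] 0.68 [ 0.4815 -0.1308  0.037 ]
leaf now z-axis [0.    0.001 1.   ] yaw 100.1 socket axis [ 0.4826 -0.13    0.1619] bottom 0.062
to go: cm [ 0.   -0.1   0.68] rv [ 0.    -0.001  0.002] target tcp [ 0.465 -0.03   0.144]
```

```bash
python3 -m pendant '[[[0,-0.05,0.8,0,0,0,0],[0,0,0.8,0,0,0,0]]]' 100| tail -c 300; python3 fit.py 100 0 0 .025; python3 -m pendant '[[[0,0,0.7,0,0,0,0]]]' 100| tail -c 300; python3 fit.py 100 0 0 .025
```

```text
time: 30.02
ee_pos: [0.4656, -0.0301, 0.1354]
tcp_rot: [-179.0, -0.8, -79.7]
wrist_force: [0.5, -0.3, -4.3]
opening: 0.0107
leaf now z-axis [-0.002  0.001  1.   ] yaw 100.1 socket axis [ 0.4839 -0.1301  0.1465] bottom 0.046
to go: cm [-0.04  0.06  2.14] rv [-0.002 -0.001  0.002] target tcp [ 0.465 -0.03   0.114]
time: 30.1
ee_pos: [0.4655, -0.0301, 0.1275]
tcp_rot: [-179.0, -0.8, -79.7]
wrist_force: [-1.8, 0.1, -2.3]
opening: 0.0113
leaf now z-axis [-0.002  0.001  1.   ] yaw 100.1 socket axis [ 0.4838 -0.1301  0.1386] bottom 0.038
to go: cm [-0.04  0.03  1.35] rv [-0.002 -0.001  0.002] target tcp [ 0.465 -0.03   0.114]
```

No contact force and well below the pintle tips: the pins are in the sockets. Lowering on.

```bash
python3 -m pendant '[[[0,0,0.7,0,0,0,0]]]' 100| tail -c 300; python3 -m pendant '[[[0,0,0.5,0,0,0,0]]]' 100| tail -c 300;python3 -m pendant '[[[0,0,0.3,0,0,0,0]]]' 100| tail -c 300; python3 fit.py 100 0 0 .025
```

```text
time: 30.18
ee_pos: [0.4652, -0.0303, 0.1194]
tcp_rot: [-179.1, -0.8, -79.7]
wrist_force: [-0.4, 0.1, -3.0]
opening: 0.0107
time: 30.27
ee_pos: [0.4648, -0.0302, 0.1129]
tcp_rot: [-179.1, -0.8, -79.7]
wrist_force: [-0.6, 0.2, -3.2]
opening: 0.0107
time: 30.35
ee_pos: [0.465, -0.0301, 0.1095]
tcp_rot: [-179.1, -0.7, -79.7]
wrist_force: [-3.2, 10.6, 25.1]
opening: 0.011
leaf now z-axis [-0.     0.001  1.   ] yaw 100.1 socket axis [ 0.4833 -0.1301  0.1205] bottom 0.02
to go: cm [-0.   -0.05 -0.45] rv [-0.    -0.001  0.002] target tcp [ 0.465 -0.03   0.114]
```

```bash
python3 -m pendant '[[[0,0,0,0,0,0,45],[0,0,0,0,0,0,45],[0,0,0,0,0,0,45]]]' 60| tail -c 300; python3 s.py;python3 go.py .487 -.03 .112 -90
```

```text
time: 30.6
ee_pos: [0.4654, -0.0299, 0.1095]
tcp_rot: [-179.0, -0.7, -79.7]
wrist_force: [0.1, -0.3, -0.7]
opening: 0.0386
pred socket [ 0.4839 -0.1299  0.0325] [ 0.4837 -0.1299  0.1205] zax [-0.002  0.     1.   ] yaw 100.1
socket_up [319.3  60.7] 0.63 [ 0.4827 -0.1291  0.1205]
socket_low [322.4  80.1] 0.66 [ 0.4826 -0.1306  0.0325]
pintle_up [317.5  55.9] 0.64 [ 0.4835 -0.13    0.125 ]
pintle_low [323.7  82.5] 0.67 [ 0.4813 -0.1288  0.037 ]
tool cm [ 0.4  -2.14 -0.22] rv [-0.018 -0.011  0.18 ] rows>=1.6
after turning first: cm [ 0.01 -2.17 -0.26]
```

```bash
python3 -m pendant '[[[0.1,-0.6,0,0,0,0.09,45],[0.1,-0.6,0,0,0,0.09,45],[0,-0.7,0,0,0,0,45],[0,-0.5,0,0,0,0,45]]]' 60| tail -c 300; python3 -m pendant '[[[0,-0.5,0,0,0,0,45],[0,-0.4,0,0,0,0,45]]]'| tail -c 300;python3 -c "
from h import *
T=tool();bot.camera('wrist')
for n in ('socket_up','leaf_edge','leaf'):print(n,[(np.round(m['uv']),m['confidence'],atz('wrist',m['uv'],dict(socket_up=.125,leaf_edge=.095,leaf=.025)[n],T).round(3)) for m in bot.mark_of('wrist',n)])"
```

```text
time: 31.18
ee_pos: [0.4899, -0.0304, 0.1104]
tcp_rot: [-178.9, -0.5, -90.2]
wrist_force: [0.2, -1.0, 0.0]
opening: 0.038
time: 31.35
ee_pos: [0.4983, -0.0304, 0.1104]
tcp_rot: [-179.1, -0.5, -90.0]
wrist_force: [-28.4, 1.1, 16.9]
opening: 0.0385
socket_up [(array([336., 233.]), 0.73, array([ 0.489, -0.052,  0.125])), (array([351.,  68.]), 0.6, array([ 0.484, -0.128,  0.125]))]
leaf_edge []
leaf [(array([337., 233.]), 0.7, array([ 0.483, -0.006,  0.025]))]
```

```bash
python3 -m pendant '[[[0,0.8,0,0,0,0,50],[0,0.2,0,0,0,0,50],[0,0,-2.5,0,0,0,50],[0,0,-3,0,0,0,50],[0,0,-3,0,0,0,50]]]'| tail -c 300;python3 -m pendant '[[[0,0,-3,0,0,0,50],[0.5,0,-3,0,0,0,50],[-3,0,-1,0,0,0,50],[-3,0,0,0,0,0,50]]]'| tail -c 300
python3 - <<'E'
from h import *
T=tool(); wi=bot.camera('wrist'); save('fw.png',wi)
for n,z in (('socket_up',.125),('socket_low',.037),('leaf_edge',.095),('pintle_up',.125)):
    print(n,[(np.round(m['uv']),round(m['confidence'],2),atz('wrist',m['uv'],z,T).round(3)) for m in bot.mark_of('wrist',n)][:3])
t=bot.camera('top'); s=bot.camera('scene')
for n,z in (('eye0',.166),('leaf_edge',.095)):
    print(n,[(np.round(m['uv']),round(m['confidence'],2),atz('top',m['uv'],z).round(3)) for m in bot.mark_of('top',n)][:8])
a=cv2.resize(wi,(560,350)); b=cv2.resize(s[130:290,190:430],(400,250)); c=cv2.resize(t[90:250,190:430],(400,250))
o=np.zeros((600,800,3),np.uint8); o[:350,:560]=a; o[350:,:400]=b; o[350:,400:]=c; save('final.png',o)
print(bot.get_obs()['wrist_force'].round(1))
E
```

```text
time: 31.97
ee_pos: [0.4828, -0.0295, 0.1906]
tcp_rot: [-179.8, -0.5, -89.6]
wrist_force: [0.8, 0.0, -0.3]
opening: 0.0427
time: 32.3
ee_pos: [0.483, 0.0235, 0.2698]
tcp_rot: [-179.2, -0.6, -89.8]
wrist_force: [1.4, 0.5, -0.2]
opening: 0.0427
socket_up [(array([321.,  32.]), 0.61, array([ 0.484, -0.127,  0.125]))]
socket_low [(array([324.,  47.]), 0.74, array([ 0.482, -0.132,  0.037])), (array([322.,  26.]), 0.62, array([ 0.484, -0.155,  0.037]))]
leaf_edge [(array([173., 241.]), 0.27, array([0.673, 0.101, 0.095]))]
pintle_up [(array([322.,  30.]), 0.88, array([ 0.483, -0.128,  0.125])), (array([322., 151.]), 0.56, array([ 0.483, -0.018,  0.125])), (array([317., 242.]), 0.23, array([0.487, 0.085, 0.125]))]
eye0 [(array([417., 296.]), 0.98, array([ 0.152, -0.277,  0.166])), (array([419., 124.]), 0.86, array([ 0.651, -0.305,  0.166])), (array([454., 239.]), 0.77, array([ 0.31 , -0.39 ,  0.166])), (array([345., 127.]), 0.64, array([ 0.642, -0.087,  0.166])), (array([191., 170.]), 0.62, array([0.517, 0.359, 0.166])), (array([322., 132.]), 0.57, array([ 0.628, -0.019,  0.166]))]
leaf_edge []
[-0.5 -0.2  0.4]
```

View pics/final.png

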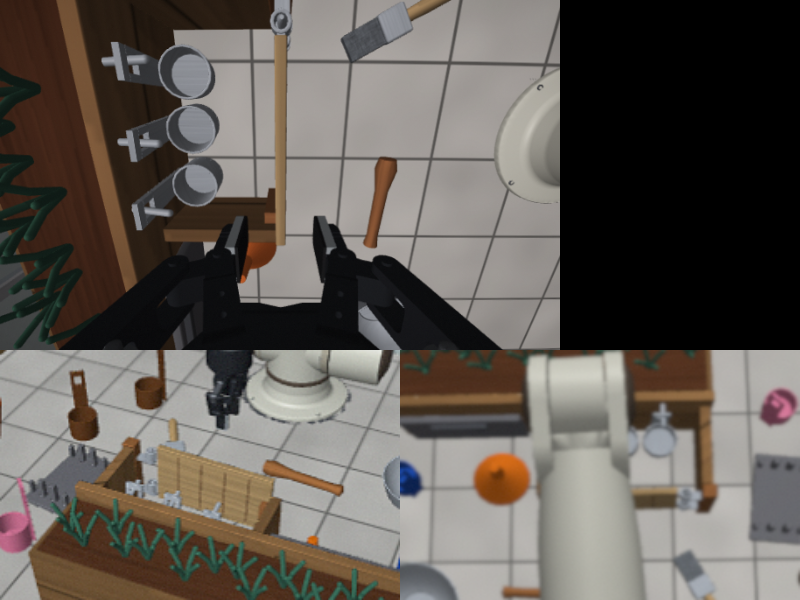

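Run:
```python
from h import *
T=tool()
print(atz('wrist',(320.5,276),.165,T).round(3),atz('wrist',(320,45),.165,T).round(3), bot.get_obs()['qd'].round(1))
bot.job_done()
```

```text
[0.481 0.102 0.165] [ 0.483 -0.107  0.165] [ 0.1 -0.1  0.1  0.1  0.   0.1]
the job is handed in; nothing more can be done
```

I hung all three grey dippers on their own pegs. I then lifted the leaf from the rack, lowered it onto both pintles, swung it shut against the stop and handed the job in at about 32 s. No verdict was reported.

**Last checks:**
- **Dippers:** the last wrist picture shows each one on its own peg.
- **Sockets:** both read within about 4 mm of the pintle points in plan. Going down there was no side force, and then about 25 N upward when the leaf seated.
- **Door:** the closing push met the stop at about 28 N. The top of the free edge measured x = 0.481 m against about 0.483 m at the hinge, so it is roughly 2 mm out of plane (the limit is 18 mm).
- **Funnel:** it looked where it had been in the last top picture, and I did not measure any movement.
- **Robot:** the arm was clear of everything, with wrist force near zero.

**What failed or disagreed:**
- The networks did not find the leaf edge in the final top picture, and only a weak false mark came back from the wrist camera. I read the leaf edge from the wrist picture by eye.
- The final top view found only two hung eyes. The arm hid the third, but the wrist picture shows it.
- When inserting two of the dippers, the eye rubbed on its peg at about 20 N per axis, and setting one of them down briefly reached about 41 N at the wrist.

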